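# Set the spring dividers to the scribed circle on a flanged blank

## Task

Slide the spigot of the flanged blank fully home in the bore of the holder, flange flat on the block, and let go of it. Then pick up the spring dividers, squeeze their legs until the points are as far apart as the scribed circle is wide, and hold them level just above the flange's face, one point over each side of the circle and not leaning on it. Finish still holding them there, gap steady, so that I can run the nut up; leave everything else on the bench where it is.

Things in the scene. Friction and masses are not known exactly. Their poses are not given: they have to be found in the camera images.
- holder_mouth (a point): Grey bored holder bolted to the bench: base plate 90 x 62 x 8 mm (long in x), on it a square block 46 x 46 mm, its flat top 35 mm above the bench. An upright bore 27.5 mm wide, chamfered 1.5 mm, goes 27 mm down to the base plate. This point: centre of the bore's mouth, level with the block's top; z up.
- blank_center (a point): Bright aluminium flanged blank, about 0.25 kg, standing on its spigot: spigot 26 mm across, 26 mm long, foot chamfered; on it a round flange 50 mm across, 16 mm thick, to be taken by its rim; 42 mm high in all. This point: on its axis, 21 mm above the foot. Once home the flange lies on the block, face 51 mm above the bench.
- blank_face (a point): Centre of the blank's flat upper face, 42 mm above its foot. Round it is scribed one dark circle 30 mm in diameter: the gap that the dividers must be set to.
- dividers_grip (a point): Steel spring dividers, 0.13 kg, lying flat: fulcrum roller, bow spring and handle stud at the back, two straight legs with knurled finger flats 26 mm long and 20 mm high (from the underside up), points turned down in front. This point: midway between the two flats, half-way up them, 10 mm above the underside; x along the dividers to the points, y to the left leg, z up.
- left_point (a point): Lower end of the left leg's point, 1.5 mm above the dividers' underside. In dividers_grip's frame, once set to 30 mm: x 85, y 15, z -8.5 mm, and the left finger flat faces +y at y = 18 mm over x -13 to 13. The legs turn about the roller at x = -85 mm, so 1 mm at the flats is 2 mm at the points.
- right_point (a point): Lower end of the right leg's point; the right leg mirrors the left one. Set to 30 mm, the two finger flats are parallel and 36 mm over their outsides. Sprung open: points 59 mm apart, flats 51 mm over their middles, 53 mm at their front ends, slanting outward to the front by 0.085 rad each. Squeezed evenly across, the legs close alike about the middle line.
- left_leg (a joint): Angle of the dividers' left leg, rad: 0 sprung fully open, growing as the legs are squeezed; 0.085 with the gap at 30 mm, 0.125 at most. Squeezing at the flats takes about 4 N at first, 8 N at the set gap. The adjusting screw crosses the legs at x = -40 mm in dividers_grip's frame, its nut (12 mm across) ending 44 mm to the right; the handle stud ends at x = -149 mm.
- right_leg (a joint): The same for the right leg. The gap is 30 mm when the two angles add up to 0.17, and grows by 2 mm for each 0.0118 rad less.
- bush: Bystander, to be left alone: brass bush, a plain ring 36 mm across and 26 mm high.
- bar_end: Bystander, to be left alone: plain steel bar end, upright, 34 mm across and 48 mm high.
- square: Bystander, to be left alone: engineer's square: 90 mm dark stock, 120 mm steel blade, lying flat.
- chuck_key: Bystander, to be left alone: T-shaped steel chuck key, about 100 mm, lying flat.
- oil_can: Bystander, to be left alone: small dark oil can, 64 mm across, 135 mm high with its spout.
- hammer: Bystander, to be left alone: hammer lying on the bench.
- screwdriver: Bystander, to be left alone: screwdriver lying on the bench.

How it is judged:
By the outcome, as a careful person would: the job done as asked, in the order asked, and still so for the second after the job is handed in, while the arm keeps its last pose, push and grip.
It also fails if it takes over 58 s, if anything falls off the work surface, if the arm or the gripper's body presses on something with over 40 N, if the wrist force passes 120 N, or if a joint passes its speed limit or range.

## Robot

A 7-joint arm with a two-finger parallel gripper is mounted at the origin on the work surface. World frame = base frame: x ahead of the robot, y to its left, z up, the work surface at z = 0. Lengths are in mm, angles in rad, forces in N, time in s.
With the tool pointing down it reaches from about 400 to 875 mm from the base axis. Payload 4.4 kg.
Tool frame: the origin (TCP) lies at the very end of the fingers, on their centre line; the grasp point (between the pads) lies 19 mm behind it (ctrl.pinch_z is the z of the grasp point in the tool frame, in mm); z points along the fingers, x is the direction in which the jaws open and shut, and the axes are right-handed (so a half turn about z gives the same grasp; the last joint's range is limited). The gripper opens to 85 mm and grips with 20 to 120 N. Pads are 22 mm wide; open, the fingers measure 114 mm over their backs; the gripper's body (76 mm by 85 mm) begins 54 mm behind the grasp point. The pads swing forward as they close: fully open they stand 13 mm farther back than shut.
Start: joints at [1.132, 0.628, 0.038, 1.517, -0.027, 0.996, -0.02], TCP at [236.774, -605.356, 231.313] pointing down, gripper open.
Joint ranges: [-3.06, 3.06], [-0.37, 2.12], [-1.25, 1.32], [0.18, 2.47], [-1.1, 4.24], [0.23, 1.98], [-2.94, 2.94]. Speed limits (rad/s): [2.57, 2.57, 3.14, 3.14, 3.14, 3.14, 3.14].

## Interface

Orientations are given as [roll, pitch, yaw] about the fixed x, y, z axes, in that order (R = Rz(yaw) Ry(pitch) Rx(roll)).
In Python, from cell import sensors, get_image, order, ctrl gives the robot as it stands.
- The arm moves only by the tool arm_command, never from a script. Its argument "rows" is a list that holds one entry, the list of rows, each a list of 6 numbers: the shift along the tool's x, y, z in mm, then the turn, a rotation vector about the tool's x, y, z in degrees. A call has 1 to 20 rows; each row is the pose to reach, as a shift and turn from the pose commanded when the call began, along the tool's axes at that moment; what a row does not reach only later rows make up. A row lasts 1/12 s, in which the tool goes at most 41.7 mm and 7.16 degrees, less where a joint would pass 70% of its speed; a pose out of reach is approached as far as the arm can. A call with a gripper value outside its range is refused whole. "claw" is the opening, from -1 (shut) to 1 (fully open), set as the call begins (left out, the last holds). The fingers move at their own pace and stop on an object; the grip force is fixed at half the most. Time passes only in rows, so rows that repeat a pose let the fingers close. It gives the time, the measured TCP pose, the force and the opening at its end, in the units of the state.
- sensors.read_state(): the state, without advancing time (a new reading comes with each control period).
- get_image(name): name is "side" or "top" or "wrist"; returns a dict with "pixels" (480x640x3 uint8, red, green, blue), "z_map" (480x640 float32, mm along the optical axis (not along the pixel's ray), 0 where there is no reading), "K" (3x3 intrinsics, pixels), "pose" (4x4, takes a point from camera to world coordinates). Camera axes: x right, y up, looking along -z (the intrinsics and any distortion apply to the point x, -y, -z); pixel columns grow to the right and rows downward; lengths in mm; the calibration is good to about 2 mm. The wrist camera is an equidistant fisheye: a pixel r from the principal point sees the ray r / f radians off the axis. A picture is of the moment at which its call begins.
- order.finish_job(): hands the job in, once; it reports no verdict.
The state is a dict: "clock": time; "qpos": joint angles; "qd": joint speeds; "tau": joint torques, N m; "eef_pos": TCP position; "tool_rot": TCP orientation; "force": force on the tool from outside, world axes, zero at the start; "torque": the same for the moment, N m; "width": finger opening in mm.
Only numpy, scipy, OpenCV 4.12 (cv2) and the standard library are available. Lean on these libraries where they do the work, as an engineer would, in place of code of your own. Each camera call takes 0.05 s, during which the arm holds its last target.

## Working session

There is one attempt and no reset: what is moved stays moved. The work goes in short steps, Python scripts to look and compute and a tool call to move; the robot and the scene stay as the last step left them, time stands still between calls to the robot, and variables do not carry over. Pictures are saved under pics/ and viewed, and the job is handed in when it is done.

Besides the shell and the picture viewer there is one more tool, called after "Request:" as name(argument=value, ...) on one line, values as JSON. arm_command: Moves the arm, as the interface text tells. Its arguments: {"type":"object","properties":{"rows":{"type":"array","items":{"type":"array","items":{"type":"array","items":{"type":"number"}}}},"claw":{"type":"number"}},"required":["rows"]}

```bash
ls -la; mkdir -p pics; python3 - <<'E'
from cell import sensors,get_image,order,ctrl
import cv2,pickle
s=sensors.read_state();print(s)
print(ctrl.pinch_z)
for n in("side","top","wrist"):
    d=get_image(n);pickle.dump(d,open(f'pics/{n}0.pkl','wb'));cv2.imwrite(f'pics/{n}0.png',d['pixels'][:,:,::-1])
    print(n,d['K'],d['pose'],{k:v for k,v in d.items() if k not in('pixels','z_map','K','pose')})
E
```

```text
total 12
drwxr-xr-x  3 agent agent 4096 Dec  7 03:59 .
drwxr-xr-x 23 root  root  4096 Dec  7 03:59 ..
drwxr-xr-x  2 agent agent 4096 Dec  7 03:59 pics
{'clock': 0.0, 'qpos': array([ 1.13221884,  0.62934852,  0.03844943,  1.51835342, -0.02701324,
        0.99628822, -0.02003065]), 'qd': array([-6.76233400e-05, -5.85073796e-04, -7.42457059e-04,  7.99705469e-05,
        2.44367637e-03,  1.71083509e-03,  7.40328121e-04]), 'tau': array([ 2.53458929e-04, -5.63398790e+01,  1.22674473e+00, -1.93440789e+01,
        1.09834608e-02,  1.06176300e-02, -8.96501177e-06]), 'eef_pos': array([ 236.53559362, -604.7753025 ,  230.39233127]), 'tool_rot': array([ 3.14157470e+00,  1.87926960e-03, -1.19806243e+00]), 'force': array([-0.45210979,  0.11103401, -0.84549589]), 'torque': array([-0.03508652,  0.04768021,  0.02989031]), 'width': 85.6106714175929}
-18.700000000000003
side [[468.93044996   0.         319.49444871]
 [  0.         468.93044996 244.12594243]
 [  0.           0.           1.        ]] [[-7.84995131e-01  4.93105700e-01 -3.75005885e-01  9.20706032e+01]
 [-6.19214541e-01 -6.06107266e-01  4.9
[... 274 characters left out ...]
           1.        ]] [[ 1.76481773e-02  9.84026231e-01 -1.77146601e-01  3.23907832e+02]
 [-9.99693762e-01  1.42924128e-02 -2.02017066e-02 -2.07193408e+01]
 [-1.73471568e-02  1.77448875e-01  9.83977120e-01  1.40056539e+03]
 [ 0.00000000e+00  0.00000000e+00  0.00000000e+00  1.00000000e+00]] {}
wrist [[371.64829954   0.         316.38903721]
 [  0.         371.64829954 243.67229932]
 [  0.           0.           1.        ]] [[ 3.65502825e-01  8.84534217e-01  2.89839445e-01  3.10289539e+02]
 [-9.30809234e-01  3.47786807e-01  1.12421115e-01 -5.76417306e+02]
 [-1.36201232e-03 -3.10875466e-01  9.50449677e-01  3.73684327e+02]
 [ 0.00000000e+00  0.00000000e+00  0.00000000e+00  1.00000000e+00]] {}
```

View pics/top0.png

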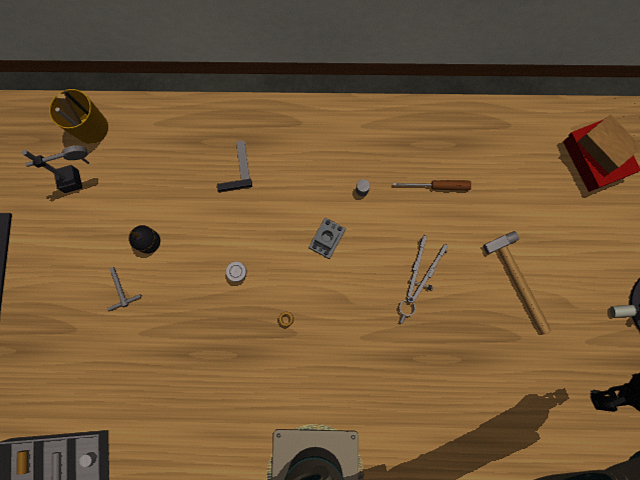

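View pics/side0.png

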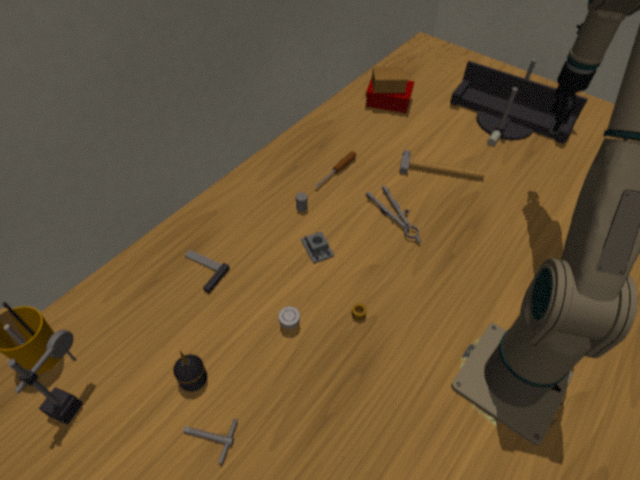

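View pics/wrist0.png

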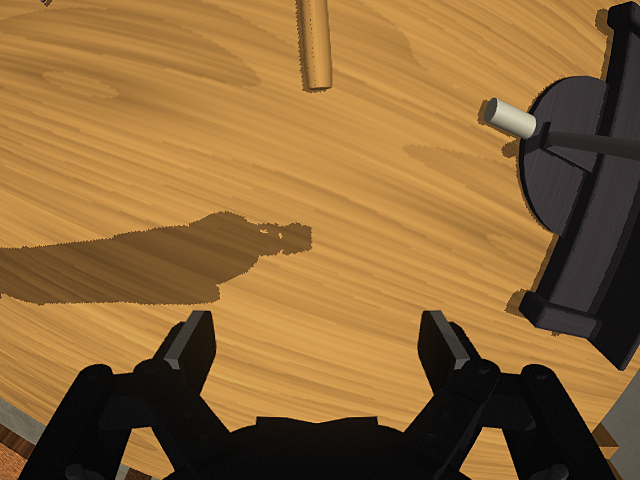

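```bash
cat > h.py <<'E'
import numpy as np,cv2,pickle
from scipy.spatial.transform import Rotation as R
def grab(n,tag):
    from cell import get_image
    d=get_image(n);d['name']=n;pickle.dump(d,open(f'pics/{n}{tag}.pkl','wb'));cv2.imwrite(f'pics/{n}{tag}.png',d['pixels'][:,:,::-1]);return d
def load(n,tag):
    d=pickle.load(open(f'pics/{n}{tag}.pkl','rb'));d['name']=n;return d
def ray(d,u,v):
    K=d['K'];x=(u-K[0,2])/K[0,0];y=(v-K[1,2])/K[1,1]
    if d['name']=='wrist':
        r=np.hypot(x,y);s=np.sinc(r/np.pi) if r>0 else 1
        c=np.array([x*s,-y*s,-np.cos(r)])
    else: c=np.array([x,-y,-1.])
    P=d['pose'];return P[:3,3],P[:3,:3]@c
def onz(d,u,v,z):
    o,r=ray(d,u,v);return o+r*(z-o[2])/r[2]
def dep(d,u,v):
    z=d['z_map'][int(round(v)),int(round(u))];o,r=ray(d,u,v);c=d['pose'][:3,:3].T@r
    return o+r*z/(-c[2])
def proj(d,p):
    P=d['pose'];c=P[:3,:3].T@(np.asarray(p,float)-P[:3,3]);K=d['K'];x,y,z=c[0],-c[1],-c[2]
    if d['name']=='wrist':
        t=np.arctan2(np.hypot(x,y),z);n=np.hypot(x,y);return np.array([K[0,2]+K[0,0]*t*x/n,K[1,2]+K[1,1]*t*y/n])
    return np.array([K[0,2]+K[0,0]*x/z,K[1,2]+K[1,1]*y/z])
def crop(d,u0,v0,u1,v1,k,out,marks=()):
    im=d['pixels'][v0:v1,u0:u1,::-1];im=cv2.resize(im,None,fx=k,fy=k,interpolation=cv2.INTER_CUBIC)
    for m in marks:
        cv2.drawMarker(im,(int((m[0]-u0+.5)*k),int((m[1]-v0+.5)*k)),(0,0,255),cv2.MARKER_CROSS,12,1)
    for g in range((u0//10+1)*10,u1,10):
        x=int((g-u0+.5)*k);cv2.line(im,(x,0),(x,6),(255,0,0),1);cv2.putText(im,str(g),(x-10,16),0,.35,(255,0,0),1)
    for g in range((v0//10+1)*10,v1,10):
        y=int((g-v0+.5)*k);cv2.line(im,(0,y),(6,y),(255,0,0),1);cv2.putText(im,str(g),(8,y+4),0,.35,(255,0,0),1)
    cv2.imwrite(out,im)
E
python3 - <<'E'
from h import *
d=load('top',0)
crop(d,210,205,360,295,5,'pics/c1.png')
crop(d,385,225,460,330,5,'pics/c2.png')
for u,v in[(236,271),(327,237),(320,250),(231,276),(413,280),(260,300),(430,255)]:
    print(u,v,dep(d,u,v).round(1))
E
```

```text
236 271 [483.3 204.2  45. ]
327 237 [578.9 -20.7   9.9]
320 250 [543.9  -3.3  16.1]
231 276 [470.6 216.1  45.2]
413 280 [ 471.  -238.9   14.7]
260 300 [ 4.155e+02  1.473e+02 -1.000e-01]
430 255 [ 536.9 -284.7    4.8]
```

View pics/c1.png

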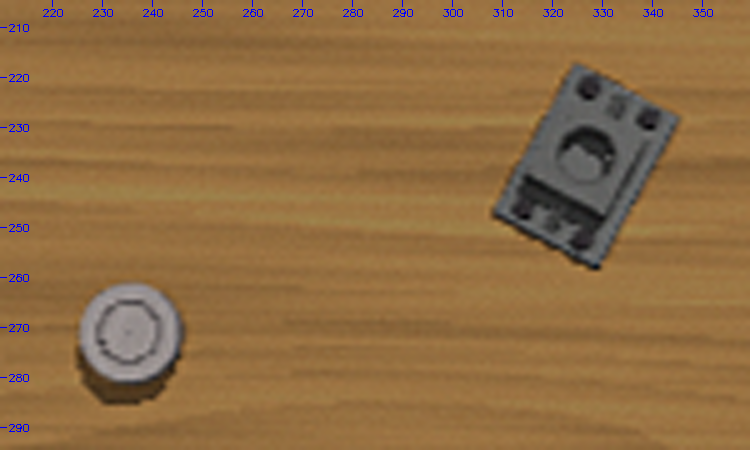

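View pics/c2.png

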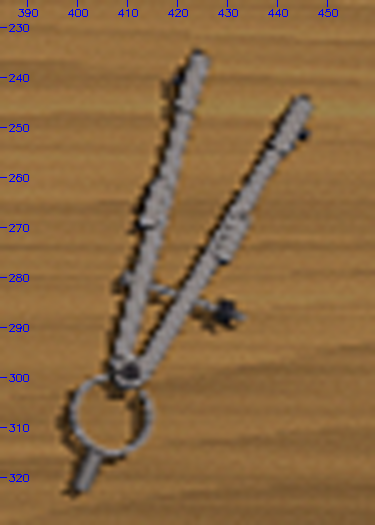

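```bash
python3 - <<'E'
from cell import sensors,ctrl,order
print(type(ctrl));
for k in dir(ctrl):
    if not k.startswith('_'): print(k,getattr(ctrl,k))
print([k for k in dir(order) if k[0]!='_'],[k for k in dir(sensors) if k[0]!='_'])
from h import *
d=load('top',0)
b=onz(d,235.5,270.8,42);print('blank',b)
m=onz(d,326.5,234.3,35);print('mouth',m)
for c in[(325,218),(344.5,228.5),(309,247.5),(329,258)]: print('corner',onz(d,*c,8)[:2])
for n,c in dict(lp=(424,236),rp=(445.5,245),roller=(410,298.5),stud=(399,322),lf=(415,267),rf=(431,268)).items(): print(n,onz(d,*c,15)[:2])
for n,c in dict(bush=(286,320),bar=(362,187),sq=(235,186)).items(): print(n,onz(d,*c,20)[:2])
s=load('side',0); print(proj(s,b),proj(s,m))
w=load('wrist',0);T=R.from_euler('xyz',[3.14157470e+00,1.87926960e-03,-1.19806243e+00]).as_matrix()
print('cam in tool',T.T@(w['pose'][:3,3]-[236.5,-604.8,230.4]),(T.T@w['pose'][:3,:3]).round(3))
for u,v in[(205,312),(425,312),(205,372),(160,330)]: print(T.T@(dep(w,u,v)-[236.5,-604.8,230.4]))
E
```

```text
<class 'host.Robot'>
MotionError <class 'cell.MotionError'>
pinch_z -18.700000000000003
['finish_job'] ['read_state']
blank [484.14239851 206.01347052  42.        ]
mouth [581.2639546  -19.35744283  35.        ]
corner [629.27383331 -14.83339267]
corner [602.25052221 -65.55499839]
corner [551.22069767  25.10068875]
corner [524.77831077 -26.59879445]
lp [ 584.19577113 -268.44089041]
rp [ 561.67380903 -322.58862318]
roller [ 424.41727266 -230.76260528]
stud [ 365.70559489 -202.74903662]
lf [ 504.07444876 -244.38058638]
rf [ 502.15112325 -284.66608037]
bush [365.66337401  78.32168979]
bar [ 710.18100545 -109.57494472]
sq [708.64135681 220.68653034]
[287.65390982 313.79358794] [315.09827132 238.14185078]
cam in tool [   0.16834318  -79.05615167 -143.28631562] [[ 1.    -0.001 -0.001]
 [-0.001 -0.95  -0.311]
 [-0.001  0.311 -0.95 ]]
[-43.10234328 -10.49466651 -19.53438449]
[ 43.35139286  -9.47064461 -17.41880721]
[-42.10975644   8.42611882 -33.33656556]
[-194.89993791  157.04425721  230.49502845]
```

```bash
cat >> h.py <<'E'
def state():
    from cell import sensors
    return sensors.read_state()
def go(p,yaw,s=None,tiltR=None):
    s=s or state();T=R.from_euler('xyz',s['tool_rot'])
    G=R.from_euler('xyz',[np.pi,0,yaw]) if tiltR is None else tiltR
    sh=T.inv().apply(np.asarray(p,float)-s['eef_pos']);rv=np.degrees((T.inv()*G).as_rotvec())
    n=max(np.linalg.norm(sh)/41.7,np.linalg.norm(rv)/7.16)
    print('shift',sh.round(1).tolist(),'turn',rv.round(1).tolist(),'rows>=',round(n,1))
def rel(s=None):
    s=s or state();return R.from_euler('xyz',s['tool_rot']).as_matrix(),s['eef_pos']
E
python3 - <<'E'
from h import *
go([490,-270,230],-1.2)
E
```

```text
shift [-219.6, -358.0, 0.9] turn [-0.0, 0.1, 0.1] rows>= 10.1
```

Request:
arm_command(rows=[[[-40,-65,0,0,0,0],[-80,-130,0,0,0,0],[-120,-195,0,0,0,0],[-160,-260,0,0,0,0],[-200,-325,0,0,0,0],[-220,-358,0,0,0,0],[-220,-358,0,0,0,0],[-220,-358,0,0,0,0],[-220,-358,0,0,0,0],[-220,-358,0,0,0,0],[-220,-358,0,0,0,0],[-220,-358,0,0,0,0],[-220,-358,0,0,0,0]]])

```text
clock: 1.23
eef_pos: [489.6, -270.4, 231.1]
tool_rot: [3.14, -0.0, -1.197]
force: [-0.3, -0.1, 0.7]
width: 85.4
```

```bash
python3 - <<'E'
from h import *
s=state();print(s['clock'],s['eef_pos'],s['tool_rot'],s['qd'].round(3),s['qpos'].round(2))
d=grab('wrist',1)
go([520,-35,230],-0.465)
E
```

```text
1.2333 [ 489.5964633  -270.38421749  231.09797859] [ 3.14043954e+00 -1.30539006e-04 -1.19741327e+00] [ 0.038 -0.003  0.029  0.002  0.002  0.001  0.   ] [ 0.44  0.5   0.03  1.77 -0.01  0.87 -0.73]
shift [-209.1, -114.7, 0.9] turn [0.1, 0.0, -42.1] rows>= 5.9
```

View pics/wrist1.png

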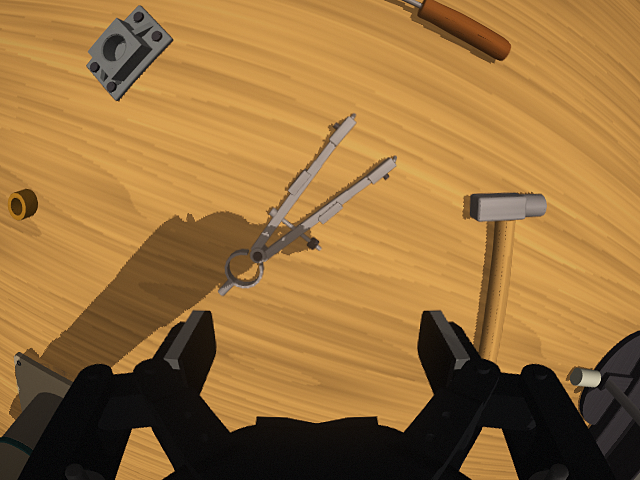

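```bash
python3 - <<'E'
from h import *
d=load('wrist',1)
crop(d,210,100,410,300,4,'pics/c3.png')
E
```

```text
(no output)
```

View pics/c3.png

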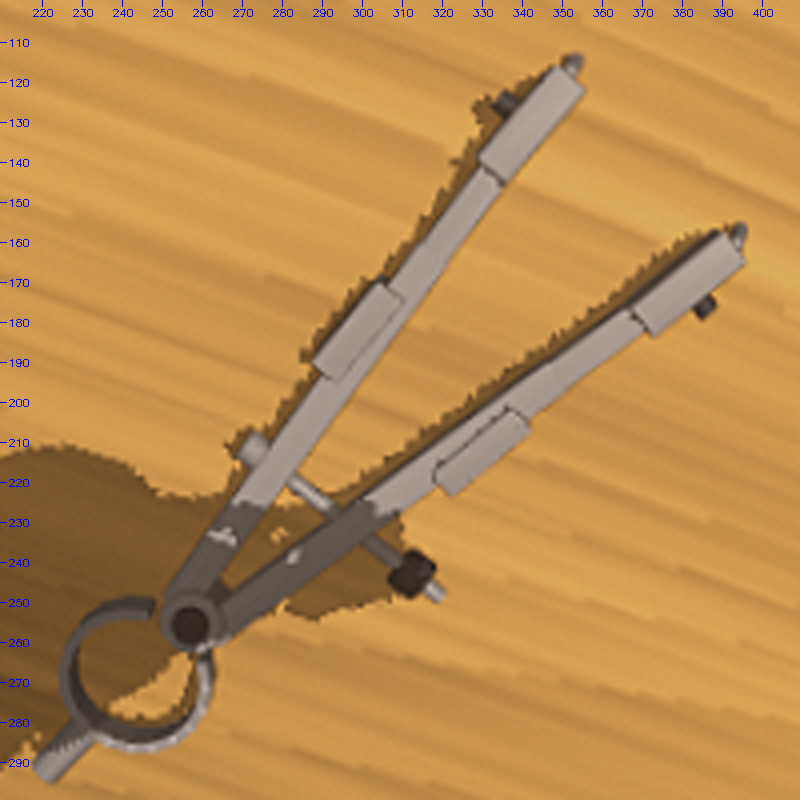

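Request:
arm_command(rows=[[[-35,-19,0,0,0,-7],[-70,-38,0,0,0,-14],[-105,-57,0,0,0,-21],[-140,-76,0,0,0,-28],[-175,-96,0,0,0,-35],[-209,-115,0,0,0,-42],[-209,-115,0,0,0,-42],[-209,-115,0,0,0,-42],[-209,-115,0,0,0,-42]]])

```text
clock: 2.03
eef_pos: [520.6, -36.2, 231.2]
tool_rot: [3.14, -0.0, -0.469]
force: [-0.0, -0.8, -0.0]
width: 85.3
```

```bash
python3 - <<'E'
from h import *
s=state();print(s['clock'],s['eef_pos'],s['tool_rot'],s['qd'].round(3),s['qpos'].round(2))
d=grab('wrist',2)
crop(d,240,40,440,190,4,'pics/c4.png')
E
```

```text
2.0333 [520.60644593 -36.20584225 231.20635082] [ 3.13993962e+00 -1.57541591e-04 -4.69063126e-01] [ 0.014 -0.001  0.017  0.001 -0.001 -0.001 -0.001] [ 0.15  0.45 -0.19  1.87  0.11  0.83 -0.57]
```

View pics/wrist2.png

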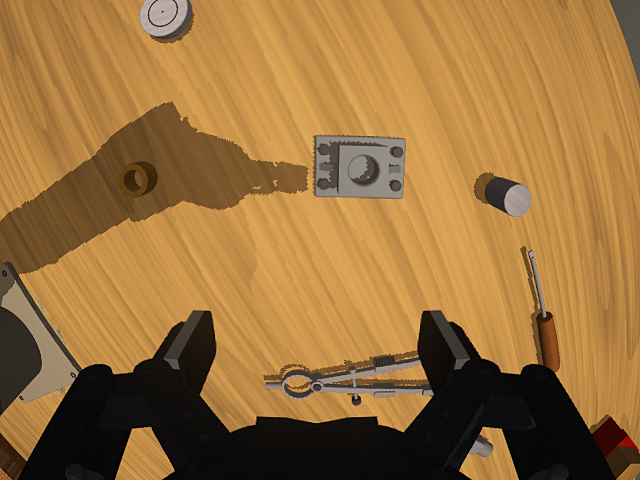

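```bash
python3 - <<'E'
from h import *
d=load('wrist',2)
crop(d,300,120,420,210,6,'pics/c4.png')
crop(d,130,0,210,60,8,'pics/c5.png')
E
```

```text
(no output)
```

View pics/c4.png

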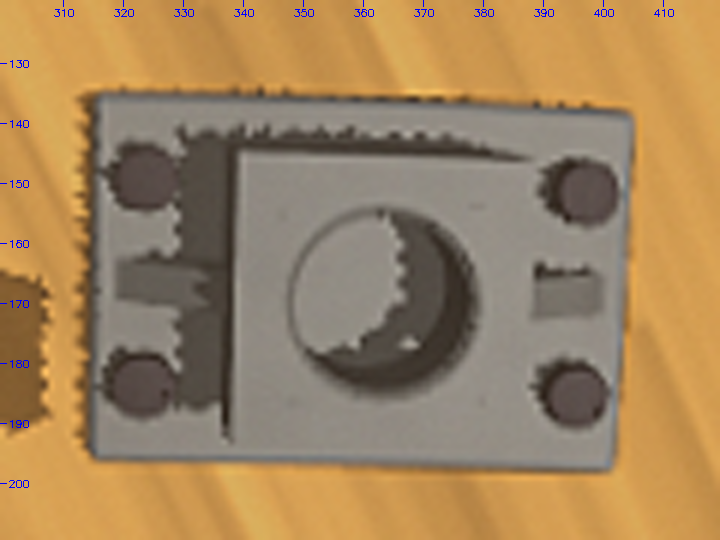

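View pics/c5.png

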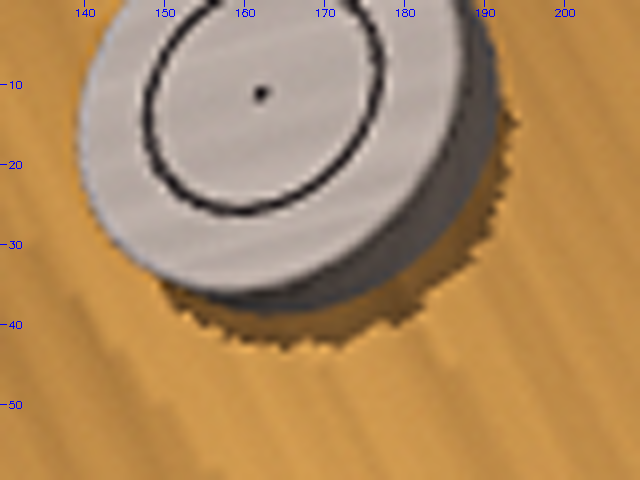

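```bash
python3 - <<'E'
from h import *
d=load('wrist',2)
print('mouth w2',onz(d,363.2,169.5,35))
cs=[onz(d,*c,8)[:2] for c in[(315.5,135.5),(404.5,138.5),(402,197.5),(314.5,195.5)]]
print(np.round(cs,1),np.mean(cs,0));
for i in range(4):
    e=cs[(i+1)%4]-cs[i];print(np.linalg.norm(e).round(1),np.arctan2(e[1],e[0]).round(3))
print('blank w2',onz(d,162.2,11,42))
t=load('top',0);print('top corners',np.mean([onz(t,*c,8)[:2] for c in[(325,218),(344.5,228.5),(309,247.5),(329,258)]],0))
d=load('wrist',1)
P={}
for n,c,z in[('lp',(352.5,115.5),5),('rp',(394.5,158),5),('roller',(257.5,257),20),('lf',(301,181),20),('rf',(333,213.5),20),('nut',(314,243),10),('lfo1',(288,190),20),('lfo2',(303,169),20),('rfo1',(324,223),20),('rfo2',(342,206),20),('lfi1',(294,194.5),20),('lfi2',(311,174),20),('rfi1',(318,217),20),('rfi2',(338,201.5),20)]:
    P[n]=onz(d,*c,z)[:2];print(n,P[n].round(1),dep(d,*c).round(1))
m=(P['lp']+P['rp'])/2-P['roller'];print('yaw',np.arctan2(m[1],m[0]),np.linalg.norm(m),np.linalg.norm(P['lp']-P['rp']))
a=np.arctan2(m[1],m[0]);print('grip from roller',P['roller']+85*np.array([np.cos(a),np.sin(a)]))
for n in P:
    v=P[n]-P['roller'];print(n,(v@[np.cos(a),np.sin(a)]-85).round(1),(v@[-np.sin(a),np.cos(a)]).round(1))
E
```

```text
mouth w2 [576.54303788 -20.37686822  35.        ]
[[551.   26.3]
 [629.2 -14.4]
 [602.1 -68. ]
 [523.1 -26.8]] [576.35475871 -20.71655082]
88.2 -0.479
60.1 -2.039
89.2 2.66
60.0 1.086
blank w2 [481.57873076 205.47169626  42.        ]
top corners [576.88084099 -20.47162419]
lp [ 586.2 -270.8] [ 585.4 -269.8   17.3]
rp [ 563.4 -326. ] [ 563.4 -323.7   14.8]
roller [ 419.7 -233.5] [ 421.6 -233.6   24.5]
lf [ 508.7 -247.4] [ 509.  -247.4   21.8]
rf [ 490.1 -288.1] [ 490.1 -288.1   20.2]
nut [ 451.9 -283. ] [ 454.9 -281.9   19.8]
lfo1 [ 495.9 -238.9] [ 496.  -238.9   20.3]
lfo2 [ 520.2 -245.1] [ 5.178e+02 -2.452e+02 -1.000e-01]
rfo1 [ 477.9 -283.5] [ 473.3 -285.7    1.1]
rfo2 [ 500.3 -293.5] [ 500.3 -293.5   19.8]
lfi1 [ 493.9 -245.9] [ 493.8 -245.9   19.9]
lfi2 [ 518.5 -253.9] [ 518.3 -254.    18.6]
rfi1 [ 481.4 -275.7] [ 481.6 -275.7   20.8]
rfi2 [ 503.  -288.1] [ 502.8 -288.3   18.8]
yaw -0.39625302689897096 168.05840778573682 59.72626858720948
grip from roller [ 498.15752422 -266.30195229]
lp 82.9 29.9
rp 83.2 -29.9
roller -85.0 0.0
lf 2.4 21.5
rf 1.0 -23.2
nut -36.2 -33.3
lfo1 -12.6 24.4
lfo2 12.2 28.1
rfo1 -12.1 -23.7
rfo2 12.5 -24.2
lfi1 -11.8 17.2
lfi2 14.0 19.3
rfi1 -11.8 -15.2
rfi2 12.9 -18.2
```

```bash
python3 - <<'E'
from h import *
go([482,205,130],-0.478)
E
```

```text
shift [-143.9, -198.1, 100.8] turn [0.1, -0.0, 0.5] rows>= 6.4
```

Request:
arm_command(rows=[[[-22,-30,15,0,0,0.5],[-44,-60,30,0,0,0.5],[-66,-90,45,0,0,0.5],[-88,-120,60,0,0,0.5],[-110,-150,75,0,0,0.5],[-132,-180,90,0,0,0.5],[-144,-198,101,0,0,0.5],[-144,-198,101,0,0,0.5],[-144,-198,101,0,0,0.5],[-144,-198,101,0,0,0.5]]])

```text
clock: 2.92
eef_pos: [482.1, 205.2, 130.4]
tool_rot: [3.14, -0.001, -0.478]
force: [-0.2, -0.2, 0.5]
width: 85.9
```

```bash
python3 - <<'E'
from h import *
s=state();print(s['clock'],s['eef_pos'],s['tool_rot'],s['qd'].round(3),s['qpos'].round(2))
d=grab('wrist',3)
E
```

```text
2.9167 [482.08767728 205.20587375 130.35674872] [ 3.14006034e+00 -1.16505110e-03 -4.77657757e-01] [ 0.015 -0.014  0.002  0.001 -0.002 -0.001 -0.001] [-0.36  0.6  -0.15  1.96  0.16  0.59 -1.09]
```

View pics/wrist3.png

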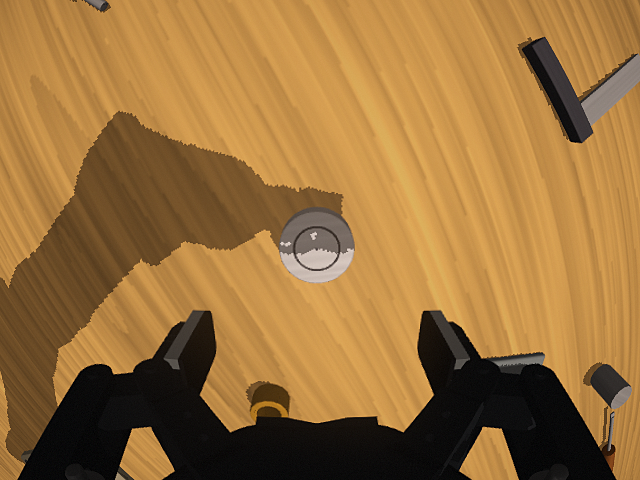

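```bash
python3 - <<'E'
from h import *
d=load('wrist',3)
crop(d,265,195,370,295,6,'pics/c6.png')
print(onz(d,317,248,42))
E
```

```text
[482.4178082  205.23717414  42.        ]
```

View pics/c6.png

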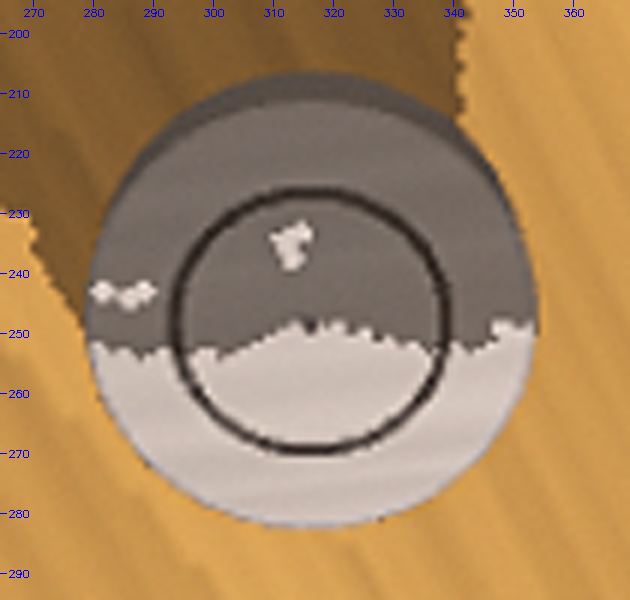

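Request:
arm_command(rows=[[[0,0,25,0,0,0],[0,0,50,0,0,0],[0,0,75,0,0,0],[0,0,95,0,0,0],[0,0,110,0,0,0],[0,0,119,0,0,0],[0,0,119,0,0,0],[0,0,119,0,0,0]]])

```text
clock: 3.63
eef_pos: [481.9, 206.9, 11.7]
tool_rot: [3.142, -0.001, -0.476]
force: [0.5, -0.3, 0.8]
width: 85.3
```

```bash
python3 - <<'E'
from h import *
d=grab('wrist',4)
E
```

```text
(no output)
```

View pics/wrist4.png

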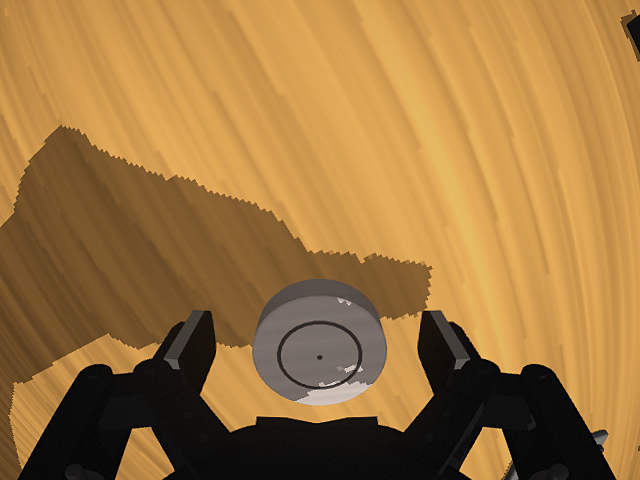

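```bash
python3 - <<'E'
from h import *
d=load('wrist',4);s=state();print(s['eef_pos'])
T,p=rel(s);b=onz(d,320,357,42);print(b,T.T@(b-p))
E
```

```text
[482.0742756  207.35191792  12.17835758]
[482.00695584 204.79645098  42.        ] [  1.14314924   2.27821942 -29.82227735]
```

Request:
arm_command(rows=[[[1,2,0,0,0,0],[1,2,0,0,0,0],[1,2,0,0,0,0]]])

```text
clock: 3.93
eef_pos: [481.7, 205.6, 12.2]
tool_rot: [-3.141, -0.001, -0.474]
force: [0.4, -0.0, 0.8]
width: 85.8
```

Request:
arm_command(rows=[[[0,0,0,0,0,0],[0,0,0,0,0,0],[0,0,0,0,0,0],[0,0,0,0,0,0],[0,0,0,0,0,0],[0,0,0,0,0,0],[0,0,0,0,0,0],[0,0,0,0,0,0]]], claw=-1)

```text
clock: 4.6
eef_pos: [481.3, 205.9, 11.8]
tool_rot: [-3.141, -0.0, -0.474]
force: [0.4, -0.7, 5.5]
width: 47.9
```

```bash
python3 - <<'E'
from h import *
s=state();print(s['clock'],s['eef_pos'],s['tool_rot'],s['force'],s['width'])
d=grab('wrist',5)
E
```

```text
4.6 [481.32752314 205.92398167  11.81358851] [-3.14113753e+00 -4.70758577e-04 -4.73589909e-01] [ 0.40525276 -0.68504035  5.54132003] 47.86325878890348
```

View pics/wrist5.png

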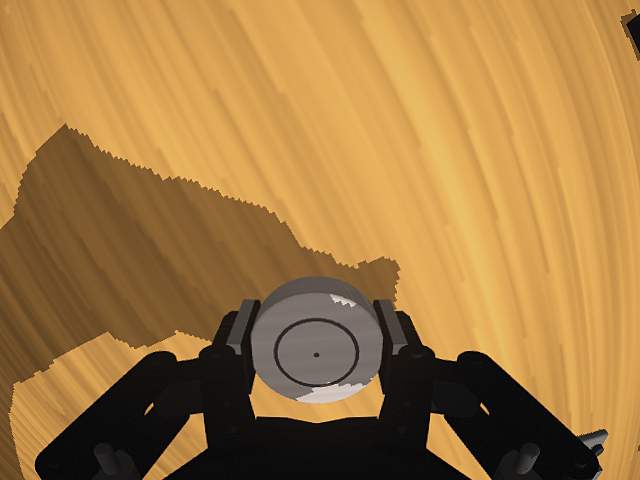

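```bash
python3 - <<'E'
from h import *
d=load('wrist',5);s=state()
T,p=rel(s);b=onz(d,316.5,354.5,42);print(b,T.T@(b-p))
go([481.3,205.9,92],-0.478)
s['eef_pos']=np.array([481.3,205.9,92]);go([576.4,-20.5,92],-0.478,s)
E
```

```text
[480.86477037 205.38688182  42.        ] [ -0.16018099   0.68920246 -30.19237568]
shift [0.0, 0.0, -80.2] turn [-0.0, -0.0, 0.3] rows>= 1.9
shift [187.9, 158.1, 0.0] turn [-0.0, -0.0, 0.3] rows>= 5.9
```

Request:
arm_command(rows=[[[0,0,-10,0,0,0],[0,0,-30,0,0,0],[0,0,-55,0,0,0],[0,0,-80,0,0,0],[0,0,-80,0,0,0],[0,0,-80,0,0,0]]])

```text
clock: 5.15
eef_pos: [481.9, 206.1, 92.7]
tool_rot: [-3.139, -0.002, -0.474]
force: [0.2, -0.9, -1.7]
width: 47.6
```

Request:
arm_command(rows=[[[25,21,0,0,0,0.3],[50,42,0,0,0,0.3],[75,63,0,0,0,0.3],[100,84,0,0,0,0.3],[125,105,0,0,0,0.3],[150,126,0,0,0,0.3],[175,147,0,0,0,0.3],[188,158,0,0,0,0.3],[188,158,0,0,0,0.3],[188,158,0,0,0,0.3],[188,158,0,0,0,0.3]]])

```text
clock: 6.07
eef_pos: [575.0, -19.5, 90.2]
tool_rot: [3.141, 0.003, -0.478]
force: [0.1, -0.2, -1.9]
width: 47.6
```

```bash
python3 - <<'E'
from h import *
s=state();print(s['clock'],s['eef_pos'],s['tool_rot'],s['force'],s['width'])
for n in('wrist','side','top'):grab(n,6)
crop(load('side',6),265,190,365,265,8,'pics/c7.png')
E
```

```text
6.0667 [575.00501856 -19.47364354  90.16695941] [ 3.14126758e+00  2.91681380e-03 -4.78007983e-01] [ 0.05838189 -0.16057776 -1.94672534] 47.61091763931948
```

View pics/wrist6.png

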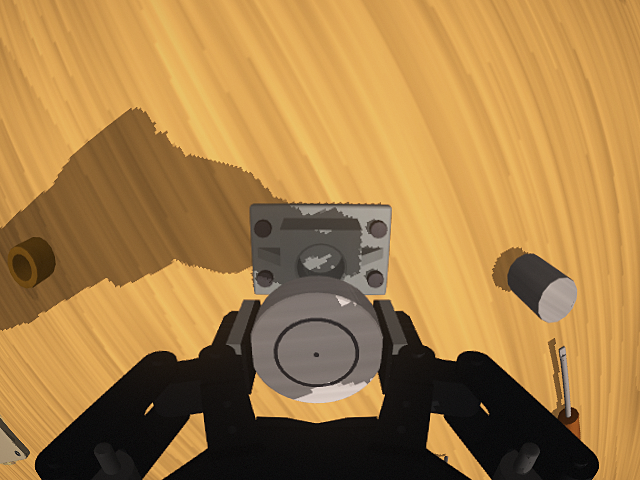

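View pics/c7.png

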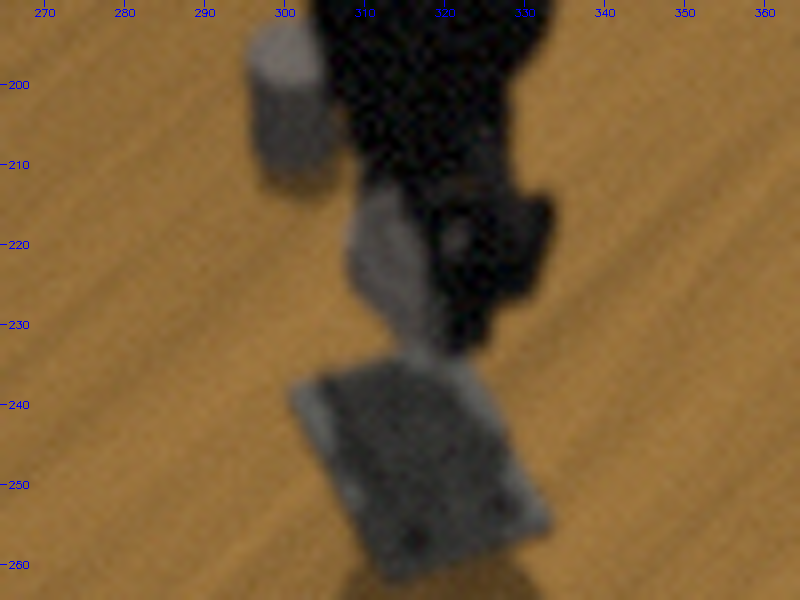

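```bash
python3 - <<'E'
from h import *
d=load('wrist',6)
crop(d,235,190,405,300,4,'pics/c8.png')
E
```

```text
(no output)
```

View pics/c8.png

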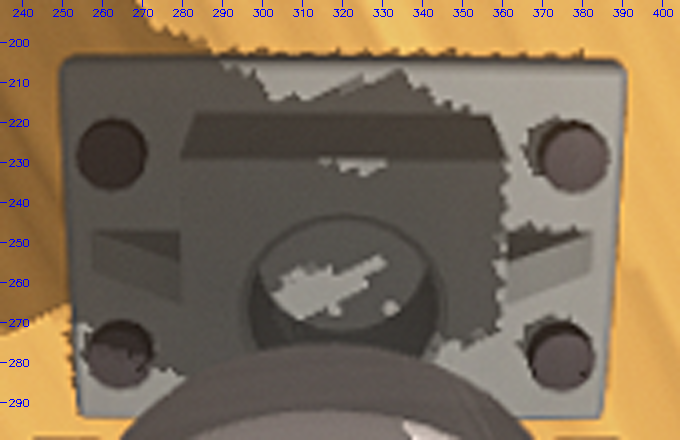

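```bash
python3 - <<'E'
from h import *
from scipy.optimize import least_squares
d=load('wrist',6);s=state();T,p=rel(s)
# camera pose in tool frame check
print('cam in tool',T.T@(d['pose'][:3,3]-p))
a=np.linspace(0,2*np.pi,181)
def model(q):
    x,y,yaw=q[:3];c=np.array([x,y]);M=np.array([[np.cos(yaw),-np.sin(yaw)],[np.sin(yaw),np.cos(yaw)]])
    P=lambda l,z:proj(d,np.r_[c+M@np.array(l),z])
    C=np.array([P([15.25*np.cos(t),15.25*np.sin(t)],35) for t in a])
    r=[C[:,0].min()-295,C[:,0].max()-345.5,C[:,1].min()-243.5]
    for l,z,uv in[([-23,23],35,(280,229.3)),([23,23],35,(361,229.3)),([-45,31],8,(250,204)),([45,31],8,(391,204.5)),([45,-31],8,(386,293.5)),([-45,-31],8,(255,293))]:
        r+=list(P(l,z)-uv)
    return np.array(r)
f=least_squares(model,[576,-20,-.478]);print(f.x,f.fun.round(1))
b=onz(d,316.5,354,p[2]+30.2);print('blank',b,'cmd delta tool',T.T@(np.r_[f.x[:2],0]-np.r_[b[:2],0]), 'yaw tool',s['tool_rot'][2])
for z in(p[2]+28,p[2]+32):
    b=onz(d,316.5,354,z);print(b)
go([*f.x[:2],p[2]],f.x[2])
E
```

```text
cam in tool [  -0.20912372  -78.25680047 -142.36444109]
[ 5.76795495e+02 -2.05077980e+01 -4.76619672e-01] [-0.9  1.6 -1.6 -0.6 -0.6  1.  -0.5 -1.5  0.7  1.1  0.4  0.2  1.1 -1.1
  1.5]
blank [575.01217242 -19.33429822 121.16722728] cmd delta tool [ 2.12289281  0.22507469 -0.00283613] yaw tool -0.4763791879586641
[574.29642376 -20.70770148 118.96722728]
[575.59778497 -18.21060464 122.96722728]
shift [1.8, 1.0, -0.0] turn [-0.0, 0.1, 0.0] rows>= 0.0
```

Request:
arm_command(rows=[[[2,0.5,10,0,0,0],[2,0.5,25,0,0,0],[2,0.5,36,0,0,0],[2,0.5,40,0,0,0],[2,0.5,40,0,0,0],[2,0.5,40,0,0,0],[2,0.5,40,0,0,0]]])

```text
clock: 6.8
eef_pos: [578.3, -21.8, 51.7]
tool_rot: [-3.141, -0.001, -0.479]
force: [0.4, -0.1, -1.4]
width: 47.9
```

```bash
python3 - <<'E'
from h import *
s=state();print(s['clock'],s['eef_pos'],s['tool_rot'],s['force'],s['width'])
for n in('wrist','side'):grab(n,7)
crop(load('wrist',7),235,190,405,300,4,'pics/c9.png')
E
```

```text
6.8 [578.28468182 -21.79845388  51.69562025] [-3.14110779e+00 -7.04482836e-04 -4.78772317e-01] [ 0.37372654 -0.06342144 -1.44378174] 47.86821831701714
```

View pics/c9.png

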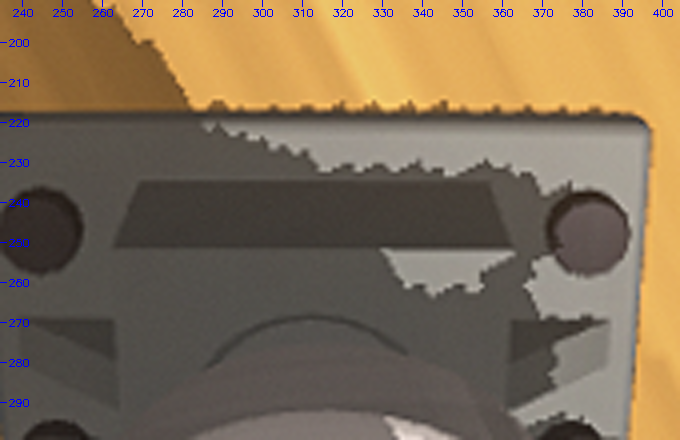

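```bash
cat > fit.py <<'E'
from h import *
from scipy.optimize import least_squares
def blk(tag,uL,uR,vE,vB,bu,bv,plateV=None):
    d=load('wrist',tag);s=state();T,p=rel(s)
    C=d['pose'][:3,3];p=C-T@np.array([0,-78.6,-142.8])
    L=T.T@(onz(d,uL,vE,35)-p);Rr=T.T@(onz(d,uR,vE,35)-p);B=T.T@(onz(d,bu,vB,35)-p)
    print('block edge L,R',L.round(2),Rr.round(2),'mid',(L+Rr)[:2]/2,'-> centre y',L[1]+23,'bore apex->centre',B[0],B[1]+15.25)
    b=T.T@(onz(d,bu if bu else 316.5,bv,p[2]+30.2)-p)
    return
E
python3 - <<'E'
from fit import *
blk(7,262.5,363,251,268.5,312,354)
d=load('wrist',7);crop(d,240,270,400,420,5,'pics/c10.png')
E
```

```text
block edge L,R [-24.72 -22.69  17.07] [ 21.37 -22.76  17.12] mid [ -1.67469144 -22.72764013] -> centre y 0.30789159708590574 bore apex->centre -2.0080345898137844 1.0948410449329842
```

View pics/c10.png

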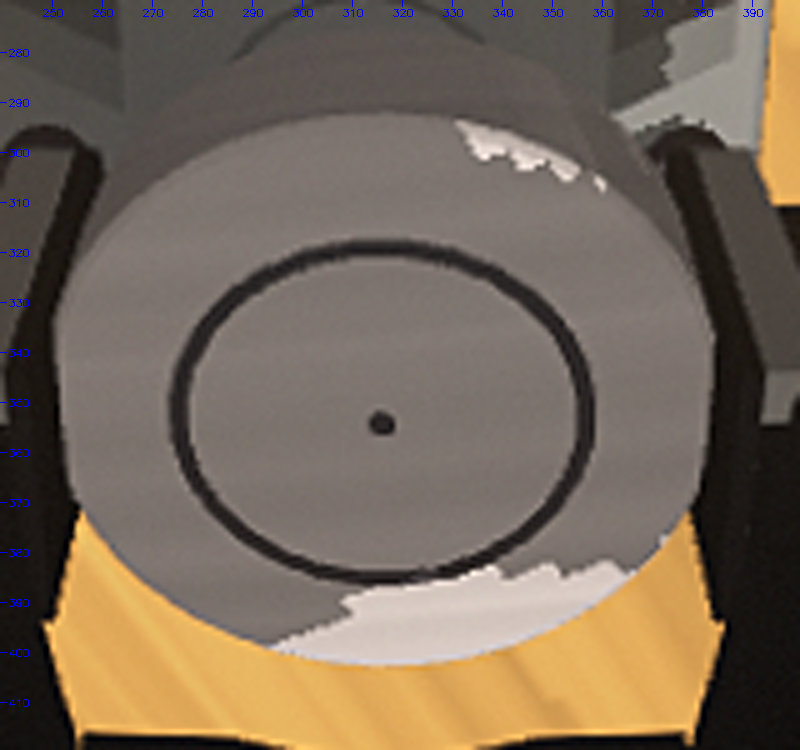

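Request:
arm_command(rows=[[[-1.6,0,0,0,0,0],[-1.6,0,0,0,0,0],[-1.6,0,1,0,0,0],[-1.6,0,2,0,0,0],[-1.6,0,2,0,0,0]]])

```text
clock: 7.32
eef_pos: [576.4, -21.3, 49.2]
tool_rot: [3.142, 0.0, -0.479]
force: [0.3, 0.1, -2.3]
width: 47.7
```

```bash
python3 - <<'E'
from h import *
s=state();print(s['clock'],s['eef_pos'],s['tool_rot'],s['force'],s['width'])
grab('wrist',8)
crop(load('wrist',8),235,190,405,300,4,'pics/c11.png')
E
```

```text
7.3167 [576.36649051 -21.27200562  49.20398667] [ 3.14153571e+00  1.04598698e-04 -4.78996353e-01] [ 0.3026097   0.09941361 -2.26750592] 47.68154260803993
```

View pics/c11.png

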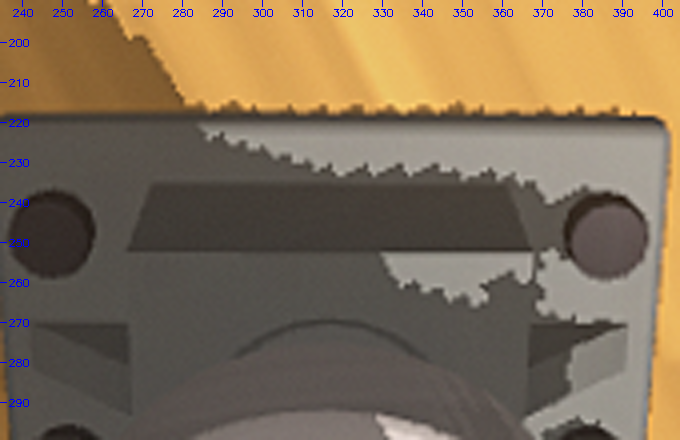

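```bash
python3 - <<'E'
from fit import *
blk(8,266,367.5,252,269.5,316.5,354)
E
```

```text
block edge L,R [-22.7  -23.11  14.59] [ 23.16 -23.18  14.58] mid [  0.23100551 -23.14678585] -> centre y -0.11327451244563491 bore apex->centre 0.12911933584127358 0.5558536570217782
```

Request:
arm_command(rows=[[[0,0,1,0,0,0],[0,0,2,0,0,0],[0,0,3,0,0,0],[0,0,4,0,0,0],[0,0,4,0,0,0]]])

```text
clock: 7.78
eef_pos: [576.3, -21.2, 45.1]
tool_rot: [3.141, 0.0, -0.479]
force: [-0.9, -0.0, -1.9]
width: 47.5
```

Request:
arm_command(rows=[[[0,0,1,0,0,0],[0,0,2,0,0,0],[0,0,3,0,0,0],[0,0,4,0,0,0],[0,0,4,0,0,0]]])

```text
clock: 8.2
eef_pos: [576.3, -21.2, 41.1]
tool_rot: [3.141, 0.0, -0.479]
force: [-0.5, 0.8, -2.5]
width: 47.7
```

Request:
arm_command(rows=[[[0,0,1.5,0,0,0],[0,0,3,0,0,0],[0,0,4.5,0,0,0],[0,0,6,0,0,0],[0,0,7.5,0,0,0],[0,0,9,0,0,0],[0,0,9,0,0,0]]])

```text
clock: 8.78
eef_pos: [576.2, -21.3, 32.0]
tool_rot: [3.141, 0.0, -0.479]
force: [-0.7, 0.3, -2.1]
width: 47.8
```

Request:
arm_command(rows=[[[0,0,1.5,0,0,0],[0,0,3,0,0,0],[0,0,4.5,0,0,0],[0,0,6,0,0,0],[0,0,7,0,0,0],[0,0,8,0,0,0],[0,0,8,0,0,0]]])

```text
clock: 9.37
eef_pos: [576.3, -21.2, 24.1]
tool_rot: [3.141, 0.0, -0.479]
force: [-0.0, 0.1, -2.0]
width: 47.5
```

Request:
arm_command(rows=[[[0,0,1,0,0,0],[0,0,2,0,0,0],[0,0,3,0,0,0],[0,0,3,0,0,0]]])

```text
clock: 9.7
eef_pos: [576.4, -21.2, 21.1]
tool_rot: [3.142, 0.0, -0.479]
force: [0.1, 0.6, -1.9]
width: 47.8
```

Request:
arm_command(rows=[[[0,0,0.5,0,0,0],[0,0,1,0,0,0],[0,0,1,0,0,0]]])

```text
clock: 9.95
eef_pos: [576.5, -21.2, 21.0]
tool_rot: [3.141, -0.0, -0.479]
force: [-2.3, -0.4, 4.6]
width: 47.6
```

Request:
arm_command(rows=[[[0,0,0.5,0,0,0],[0,0,0.5,0,0,0]]])

```text
clock: 10.12
eef_pos: [576.4, -21.2, 20.9]
tool_rot: [3.141, -0.0, -0.479]
force: [-2.6, 0.2, 8.9]
width: 47.8
```

Request:
arm_command(rows=[[[0,0,0,0,0,0],[0,0,-0.5,0,0,0],[0,0,-0.5,0,0,0],[0,0,-0.5,0,0,0],[0,0,-0.5,0,0,0],[0,0,-0.5,0,0,0],[0,0,-0.5,0,0,0],[0,0,-0.5,0,0,0]]], claw=1)

```text
clock: 10.78
eef_pos: [576.4, -21.2, 20.2]
tool_rot: [3.142, 0.0, -0.479]
force: [0.7, -0.9, 0.0]
width: 85.1
```

Released; lift away to 150 and look.

Request:
arm_command(rows=[[[0,0,-20,0,0,0],[0,0,-45,0,0,0],[0,0,-80,0,0,0],[0,0,-120,0,0,0],[0,0,-130,0,0,0],[0,0,-130,0,0,0],[0,0,-130,0,0,0]]])

```text
clock: 11.37
eef_pos: [576.6, -21.4, 150.7]
tool_rot: [-3.141, -0.001, -0.479]
force: [-0.8, -0.4, -0.5]
width: 85.6
```

```bash
python3 - <<'E'
from h import *
s=state();print(s['clock'],s['eef_pos'],s['tool_rot'],s['force'],s['width'])
d=grab('wrist',9)
go([499,-266,120],-0.396-np.pi/2)
for u in(290,316,340):
  for v in(190,215,240): print(u,v,dep(d,u,v).round(1))
E
```

```text
11.3667 [576.57229098 -21.3967092  150.72545635] [-3.14124126e+00 -1.14166282e-03 -4.79150475e-01] [-0.82631285 -0.44646408 -0.4744405 ] 85.56554759107715
shift [44.7, 252.4, 29.7] turn [0.1, 0.0, 85.2] rows>= 11.9
290 190 [571.9  14.4   8.1]
290 215 [567.7   2.3  39. ]
290 240 [561.4 -11.   51. ]
316 190 [589.6   4.7   5.9]
316 215 [585.4  -3.6  50.8]
316 240 [577.2 -19.3  50.8]
340 190 [606.5  -3.4   9.1]
340 215 [599.4 -12.6  44.2]
340 240 [592.  -26.5  51.9]
```

View pics/wrist9.png

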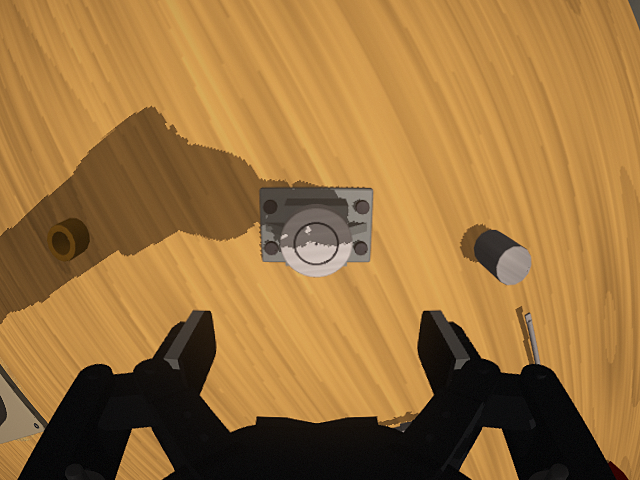

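Request:
arm_command(rows=[[[4,21,0,0,0,7.1],[8,42,0,0,0,14.2],[12,63,0,0,0,21.3],[15,84,0,0,0,28.4],[19,105,0,0,0,35.5],[23,126,0,0,0,42.6],[26,147,0,0,0,49.7],[30,168,0,0,0,56.8],[34,189,0,0,0,63.9],[38,210,0,0,0,71],[42,231,0,0,0,78],[45,252,0,0,0,85.2],[45,252,0,0,0,85.2],[45,252,0,0,0,85.2],[45,252,0,0,0,85.2]]])

```text
clock: 12.67
eef_pos: [499.7, -264.4, 148.8]
tool_rot: [3.139, 0.001, -1.964]
force: [-1.0, 0.7, -0.1]
width: 85.4
```

```bash
python3 - <<'E'
from h import *
d=load('wrist',9);print('face centre',onz(d,316,243.5,51))
s=state();print(s['clock'],s['eef_pos'],s['tool_rot'],s['qpos'].round(2))
d=grab('wrist',10)
crop(d,180,80,440,400,2.4 and 2,'pics/c12.png')
E
```

```text
face centre [576.1169741  -21.45240074  51.        ]
12.6667 [ 499.69186874 -264.38525816  148.84681079] [ 3.13864356e+00  5.85596149e-04 -1.96406480e+00] [ 0.33  0.62  0.17  1.84 -0.15  0.7  -1.38]
```

View pics/wrist10.png

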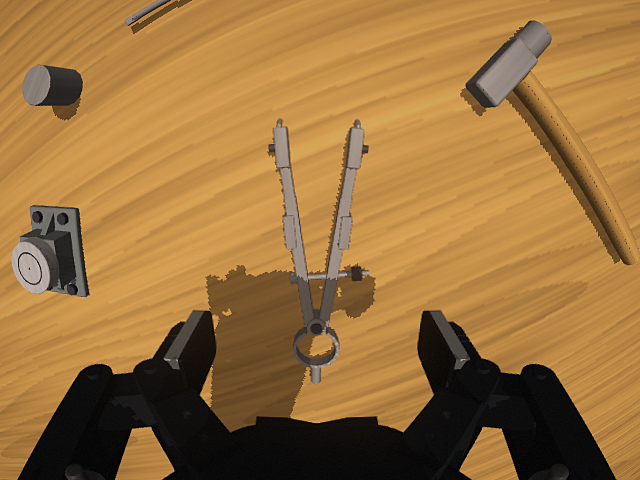

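```bash
python3 - <<'E'
from h import *
d=load('wrist',10)
crop(d,255,110,385,240,5,'pics/c12.png')
crop(d,270,235,390,390,4,'pics/c13.png')
E
```

```text
(no output)
```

View pics/c12.png

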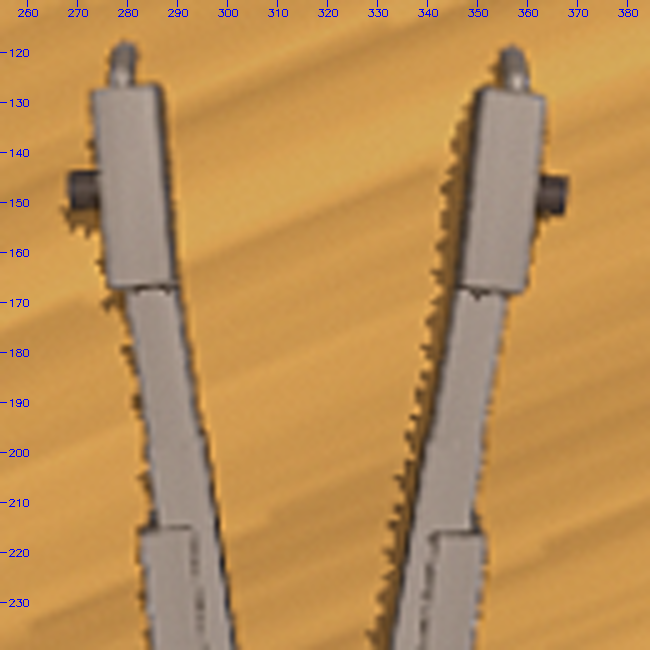

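View pics/c13.png

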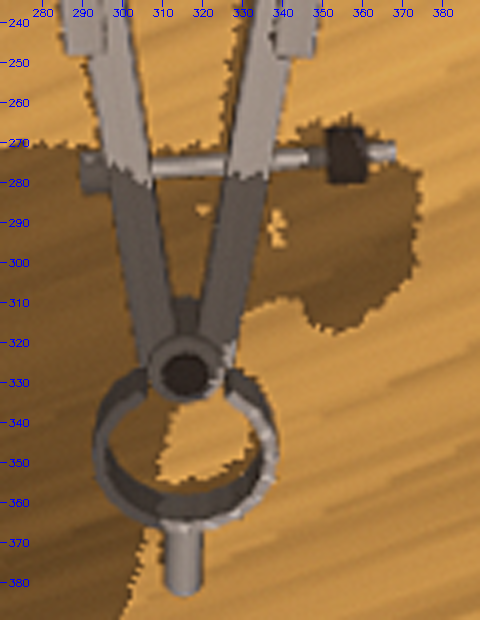

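```bash
python3 - <<'E'
from h import *
d=load('wrist',10);s=state();T,p=rel(s);p=d['pose'][:3,3]-T@np.array([0,-78.6,-142.8])
print(p,s['eef_pos'])
Q={}
for n,c,z in[('lp',(279.5,119),3),('rp',(357,119),3),('roller',(316,327.5),24),('lf1',(282.5,215),20),('rf1',(352,216.5),20),('lf0',(285,248),20),('rf0',(348,249),20),('leg end L',(280,127),15),('leg end R',(357,128),15)]:
    w=onz(d,*c,z);Q[n]=T.T@(w-p);print(n,w.round(1),Q[n].round(2),dep(d,*c).round(1))
pm=(Q['lp']+Q['rp'])/2;fm=(Q['lf1']+Q['rf1']+Q['lf0']+Q['rf0'])/4
print('pm',pm,'fm',fm)
print('axis angle (tool, from -y)',np.degrees(np.arctan2(pm[0]-fm[0],-(pm[1]-fm[1]))),np.degrees(np.arctan2(pm[0]-Q['roller'][0],-(pm[1]-Q['roller'][1]))))
E
```

```text
[ 500.18499915 -265.19174142  149.20433747] [ 500.10358912 -264.0091839   149.15715201]
lp [ 588.6 -271.4    3. ] [-27.95 -84.43 146.03] [ 588.4 -271.8    7.9]
rp [ 566.  -326.3    3. ] [ 31.37 -84.53 145.98] [ 5.659e+02 -3.266e+02 -3.000e-01]
roller [ 423.4 -233.3   24. ] [4.000e-02 8.284e+01 1.254e+02] [ 422.9 -233.1   23.1]
lf1 [ 521.  -246.3   20. ] [-25.26 -12.33 129.2 ] [ 5.172e+02 -2.427e+02 -1.000e-01]
rf1 [ 499.9 -294.4   20. ] [ 27.22 -11.2  129.15] [ 494.7 -294.3    0.5]
lf0 [ 496.2 -237.4   20. ] [-24.    13.98 129.26] [ 490.2 -232.9   -1.1]
rf0 [ 476.8 -282.3   20. ] [ 24.85  14.77 129.22] [ 470.  -281.3    0.8]
leg end L [ 582.3 -270.4   15. ] [-26.48 -78.2  134.05] [ 582.1 -270.9   20.3]
leg end R [ 560.1 -322.5   15. ] [ 30.14 -77.56 134.  ] [ 560.3 -322.    20.1]
pm [  1.70841096 -84.47935032 146.00552454] fm [  0.69948925   1.30320358 129.20716459]
axis angle (tool, from -y) 0.673846698199727 0.5701410653256377
```

Request:
arm_command(rows=[[[0.7,0.3,25,0,0,0.6],[0.7,0.3,55,0,0,0.6],[0.7,0.3,85,0,0,0.6],[0.7,0.3,105,0,0,0.6],[0.7,0.3,115,0,0,0.6],[0.7,0.3,115,0,0,0.6],[0.7,0.3,115,0,0,0.6],[0.7,0.3,115,0,0,0.6]]], claw=0.6)

```text
clock: 13.38
eef_pos: [500.7, -266.3, 36.5]
tool_rot: [-3.139, 0.0, -1.976]
force: [-0.6, 0.0, 0.2]
width: 68.1
```

```bash
python3 - <<'E'
from h import *
s=state();print(s['clock'],s['eef_pos'],s['tool_rot'],s['qpos'].round(2),s['width'])
d=grab('wrist',11)
E
```

```text
13.3833 [ 500.74559941 -266.32952623   36.48999814] [-3.13943977e+00  4.04574819e-06 -1.97578090e+00] [ 0.36  0.8   0.12  1.9  -0.19  0.46 -1.35] 68.13986141794433
```

View pics/wrist11.png

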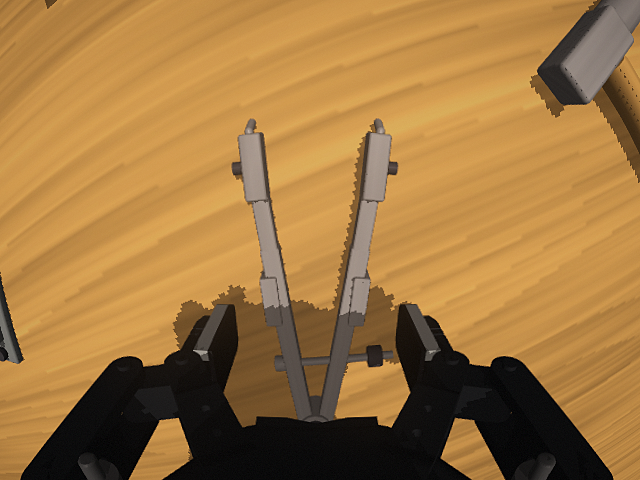

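```bash
python3 - <<'E'
from h import *
d=load('wrist',11)
crop(d,225,105,405,285,4,'pics/c14.png')
crop(d,240,265,390,400,5,'pics/c15.png')
E
```

```text
(no output)
```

View pics/c14.png

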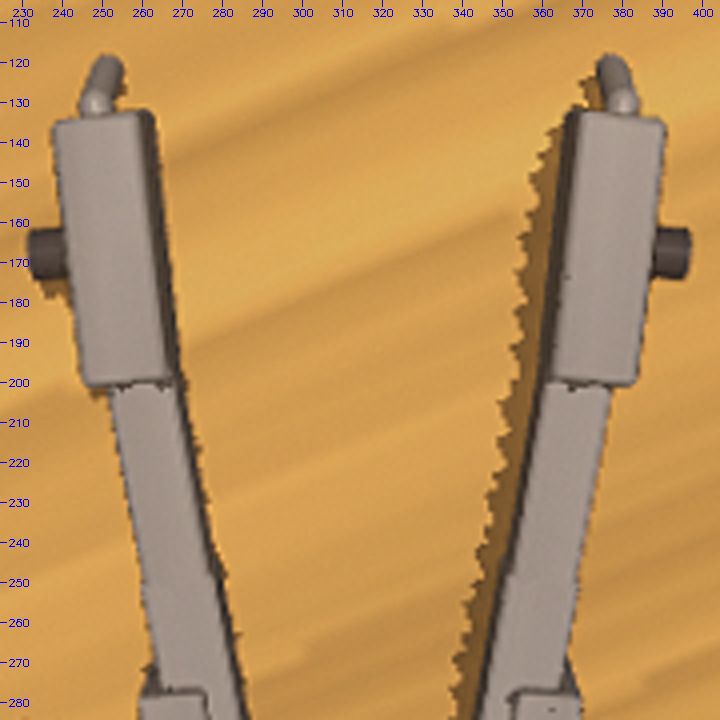

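View pics/c15.png

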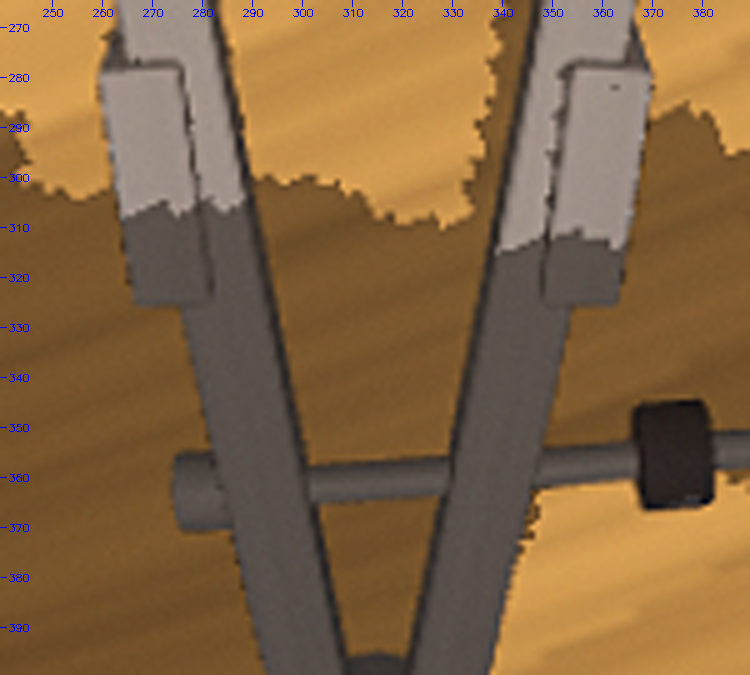

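```bash
cat > div.py <<'E'
from h import *
def tp(tag):
    d=load('wrist',tag);s=state();T,_=rel(s);p=d['pose'][:3,3]-T@np.array([0,-78.6,-142.8]);return d,T,p
E
python3 - <<'E'
from div import *
d,T,p=tp(11);print(p,state()['eef_pos'])
Q={}
for n,c,z in[('lp',(252,119),3),('rp',(375.5,119),3),('eL',(238,135),19),('eR',(391,135),19),('lf1',(260,278),20),('rf1',(370,277.5),20),('lf0',(266,325.5),20),('rf0',(363.5,325.5),20)]:
    Q[n]=T.T@(onz(d,*c,z)-p);print(n,Q[n].round(2))
E
```

```text
[ 501.24188277 -267.10499608   36.83305257] [ 500.85743444 -266.46868359   36.74681911]
lp [-30.27 -82.54  34.05]
rp [ 27.93 -82.54  34.06]
eL [-33.83 -75.42  18.03]
eR [ 32.35 -75.45  18.04]
lf1 [-26.38  -9.31  16.86]
rf1 [25.42 -9.64 16.86]
lf0 [-24.91  16.6   16.79]
rf0 [23.72 16.51 16.79]
```

Request:
arm_command(rows=[[[-0.5,2.5,10,0,0,-0.4],[-0.5,2.5,20,0,0,-0.4],[-0.5,2.5,28,0,0,-0.4],[-0.5,2.5,32,0,0,-0.4],[-0.5,2.5,34,0,0,-0.4],[-0.5,2.5,34,0,0,-0.4],[-0.5,2.5,34,0,0,-0.4]]])

```text
clock: 14.02
eef_pos: [497.6, -264.8, 1.2]
tool_rot: [3.141, -0.0, -1.97]
force: [0.0, -0.0, 0.7]
width: 68.5
```

```bash
python3 - <<'E'
from h import *
s=state();print(s['clock'],s['eef_pos'],s['tool_rot'],s['force'],s['width'])
d=grab('wrist',12)
E
```

```text
14.0167 [ 497.57652417 -264.78561592    1.15579168] [ 3.14144353e+00 -2.67737693e-05 -1.96961301e+00] [ 0.01213711 -0.00776691  0.70336919] 68.52528953262456
```

View pics/wrist12.png

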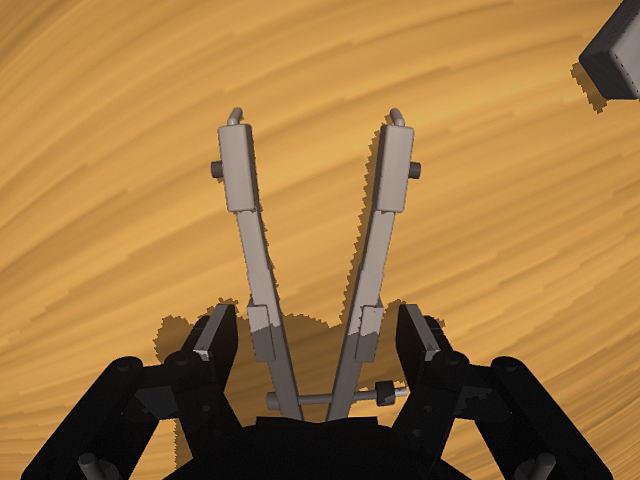

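Request:
arm_command(rows=[[[-0.7,0,0,0,0,0],[-0.7,0,0,0,0,0],[-0.7,0,0,0,0,0]]], claw=0.28)

```text
clock: 14.32
eef_pos: [498.1, -264.1, 1.6]
tool_rot: [-3.141, 0.0, -1.969]
force: [-0.2, -0.2, -0.3]
width: 54.6
```

Request:
arm_command(rows=[[[0,0,0,0,0,0],[0,0,0,0,0,0],[0,0,0,0,0,0]]], claw=0.12)

```text
clock: 14.57
eef_pos: [498.2, -264.3, 1.9]
tool_rot: [-3.141, -0.0, -1.97]
force: [-0.5, 1.1, 5.1]
width: 48.1
```

```bash
python3 - <<'E'
from h import *
s=state();print(s['clock'],s['eef_pos'],s['tool_rot'],s['force'],s['width'])
d=grab('wrist',13)
E
```

```text
14.5667 [ 498.21364976 -264.30170809    1.86962699] [-3.14061070e+00 -9.49215003e-05 -1.96955390e+00] [-0.47492247  1.1424092   5.13937585] 48.126983350062694
```

View pics/wrist13.png

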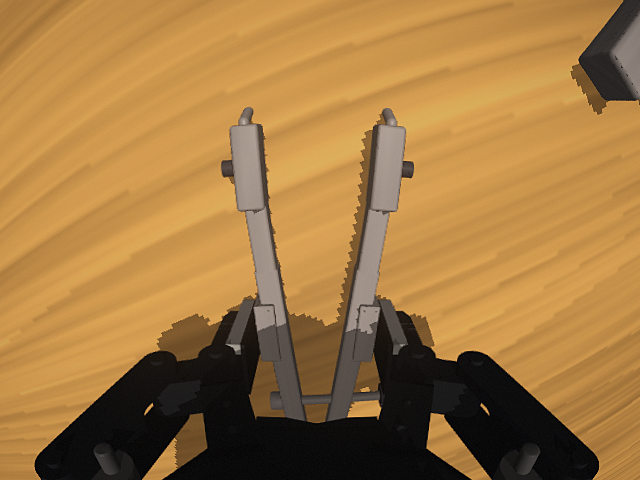

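Request:
arm_command(rows=[[[0,0,-0.3,0,0,0],[0,0,-0.6,0,0,0],[0,0,-1,0,0,0],[0,0,-1,0,0,0]]], claw=-0.04)

```text
clock: 14.95
eef_pos: [498.2, -264.2, 2.4]
tool_rot: [-3.141, -0.0, -1.969]
force: [1.0, -0.9, 2.8]
width: 41.1
```

```bash
python3 - <<'E'
from h import *
s=state();print(s['clock'],s['eef_pos'],s['tool_rot'],s['force'],s['width'])
d=grab('wrist',14)
crop(d,200,90,440,380,2.5 and 2,'pics/c16.png')
E
```

```text
14.95 [ 498.22318485 -264.20375844    2.41527667] [-3.14082318e+00 -3.52932928e-05 -1.96943520e+00] [ 1.02778213 -0.91852361  2.82713164] 41.062803107606264
```

View pics/wrist14.png

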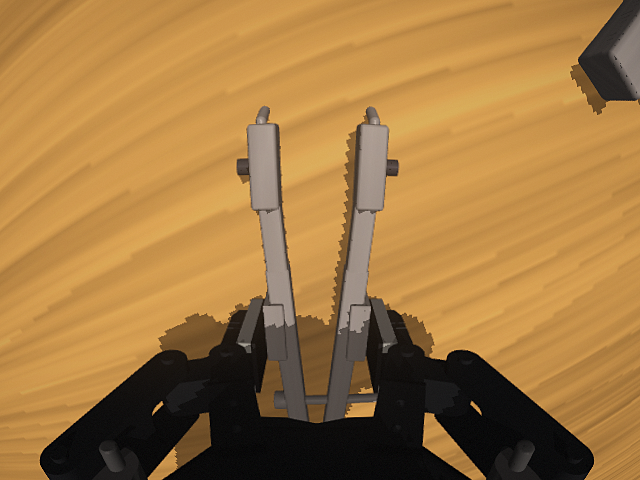

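Request:
arm_command(rows=[[[0,0,-0.3,0,0,0],[0,0,-0.6,0,0,0],[0,0,-0.6,0,0,0],[0,0,-0.6,0,0,0]]], claw=-0.15)

```text
clock: 15.33
eef_pos: [498.0, -264.1, 2.9]
tool_rot: [-3.141, -0.0, -1.969]
force: [-0.1, -0.3, 2.9]
width: 36.6
```

```bash
python3 - <<'E'
from h import *
s=state();print(s['clock'],s['eef_pos'],s['tool_rot'],s['force'],s['width'])
d=grab('wrist',15)
crop(d,220,90,420,240,4,'pics/c16.png')
crop(d,220,240,420,420,4,'pics/c17.png')
E
```

```text
15.3333 [ 497.96390515 -264.1215215     2.87745116] [-3.14137674e+00 -4.74267760e-05 -1.96938808e+00] [-0.12755997 -0.33626661  2.94236258] 36.621861873377505
```

View pics/c16.png

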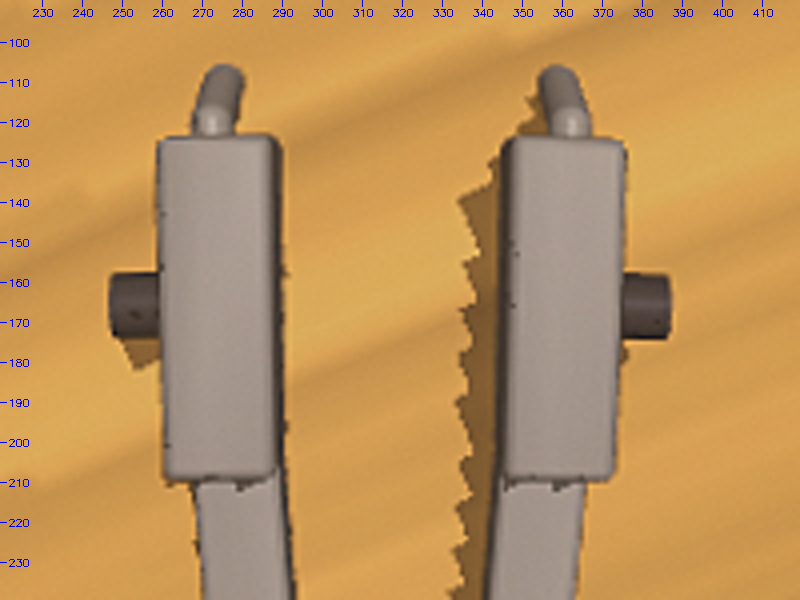

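View pics/c17.png

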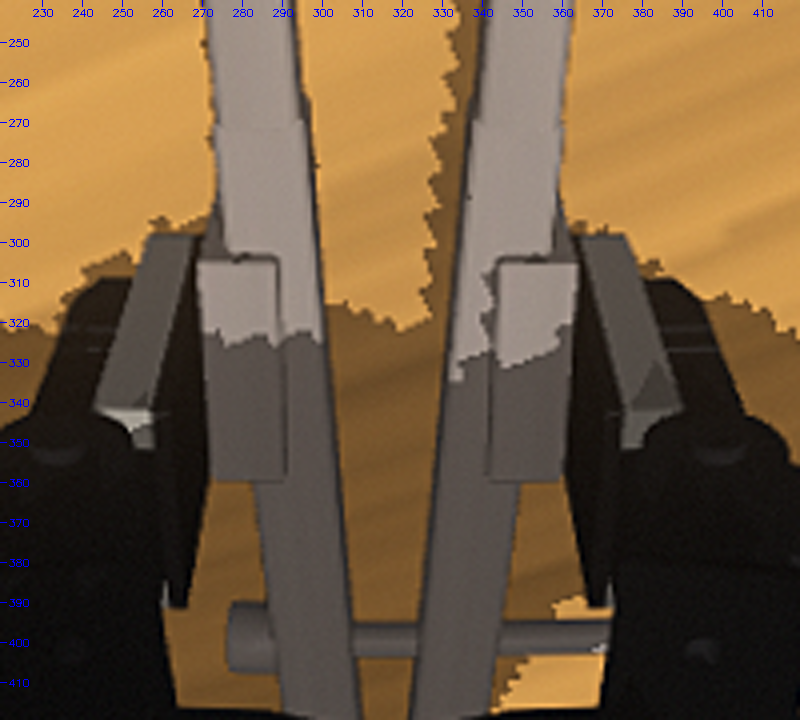

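```bash
python3 - <<'E'
from div import *
d,T,p=tp(15)
for n,c,z in[('lp',(275.5,107.5),3),('rp',(358,107.5),3),('eL',(259,125),19),('eR',(376,125),19),('lf1',(268.5,305),20),('rf1',(364,305),20),('lf0',(272,360),20),('rf0',(360.5,360),20)]:
    q=T.T@(onz(d,*c,z)-p);print(n,q.round(2))
E
```

```text
lp [-15.39 -86.05   0.31]
rp [ 15.83 -86.1    0.31]
eL [-19.36 -79.35 -15.69]
eR [ 20.29 -79.43 -15.69]
lf1 [-18.17 -12.67 -16.71]
rf1 [ 18.42 -12.71 -16.71]
lf0 [-18.21  13.38 -16.71]
rf0 [ 18.52  13.35 -16.71]
```

Request:
arm_command(rows=[[[0,0,-2,0,0,0],[0,0,-5,0,0,0],[0,0,-10,0,0,0],[0,0,-15,0,0,0],[0,0,-20,0,0,0],[0,0,-20,0,0,0],[0,0,-20,0,0,0]]])

```text
clock: 15.97
eef_pos: [498.2, -264.2, 23.5]
tool_rot: [-3.141, -0.0, -1.969]
force: [-0.1, -0.5, -1.3]
width: 36.3
```

```bash
python3 - <<'E'
from h import *
s=state();print(s['clock'],s['eef_pos'],s['tool_rot'],s['force'],s['width'])
d=grab('wrist',16)
crop(d,220,90,420,240,4,'pics/c18.png')
E
```

```text
15.9667 [ 498.17870211 -264.18590984   23.45664544] [-3.14062919e+00 -4.11949633e-05 -1.96946069e+00] [-0.14894083 -0.47015594 -1.28753795] 36.306218194498776
```

View pics/wrist16.png

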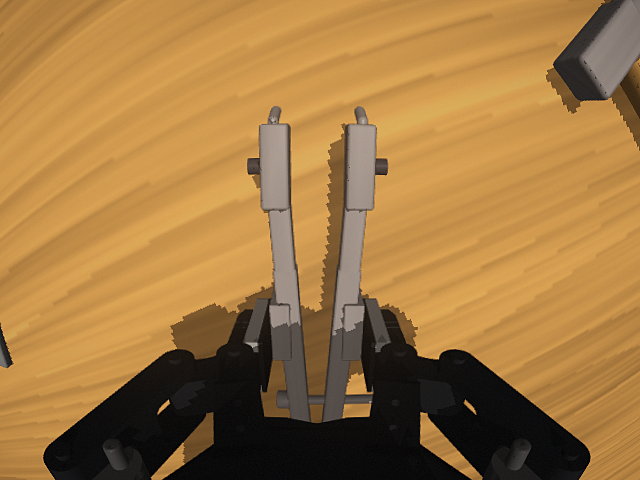

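View pics/c18.png

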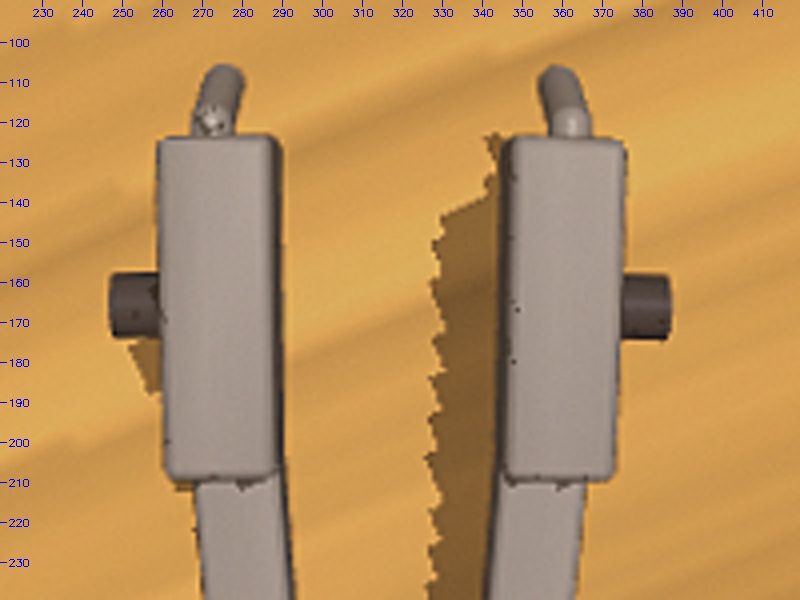

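Request:
arm_command(rows=[[[0,0,-3,0,0,0],[0,0,-9,0,0,0],[0,0,-18,0,0,0],[0,0,-29,0,0,0],[0,0,-40,0,0,0],[0,0,-51,0,0,0],[0,0,-60,0,0,0],[0,0,-66,0,0,0],[0,0,-69,0,0,0],[0,0,-70,0,0,0],[0,0,-70,0,0,0]]], claw=-0.163)

```text
clock: 16.93
eef_pos: [497.9, -264.0, 93.0]
tool_rot: [-3.141, 0.0, -1.969]
force: [-0.2, -0.0, -2.1]
width: 35.6
```

```bash
python3 - <<'E'
from h import *
s=state();print(s['clock'],s['eef_pos'],s['tool_rot'],s['force'],s['width'])
go([496.8,11.9,s['eef_pos'][2]],-1.969)
E
```

```text
16.9333 [ 497.86208095 -263.99621965   93.03854763] [-3.14149888e+00  5.61749161e-05 -1.96941182e+00] [-0.18901653 -0.0124915  -2.09653621] 35.61076990471131
shift [-253.9, 108.1, 0.0] turn [-0.0, 0.0, -0.0] rows>= 6.6
```

Request:
arm_command(rows=[[[-5,2,0,0,0,0],[-15,6,0,0,0,0],[-30,13,0,0,0,0],[-50,21,0,0,0,0],[-70,30,0,0,0,0],[-90,38,0,0,0,0],[-110,47,0,0,0,0],[-130,55,0,0,0,0],[-150,64,0,0,0,0],[-170,72,0,0,0,0],[-190,81,0,0,0,0],[-210,89,0,0,0,0],[-228,97,0,0,0,0],[-242,103,0,0,0,0],[-250,106,0,0,0,0],[-254,108,0,0,0,0],[-254,108,0,0,0,0],[-254,108,0,0,0,0],[-254,108,0,0,0,0]]])

```text
clock: 18.52
eef_pos: [496.9, 10.7, 92.9]
tool_rot: [-3.141, -0.001, -1.971]
force: [0.1, -0.3, -0.9]
width: 36.0
```

```bash
python3 - <<'E'
from h import *
s=state();print(s['clock'],s['eef_pos'],s['tool_rot'],s['force'],s['width'],s['qpos'].round(2))
d=grab('wrist',17)
crop(d,220,70,420,220,4,'pics/c19.png')
E
```

```text
18.5167 [496.8935609   10.69742377  92.93188763] [-3.14126704e+00 -6.61877679e-04 -1.97118219e+00] [ 0.13277682 -0.33918629 -0.89962078] 36.01208502110673 [-0.21  0.64  0.2   2.06 -0.27  0.46 -1.78]
```

View pics/wrist17.png

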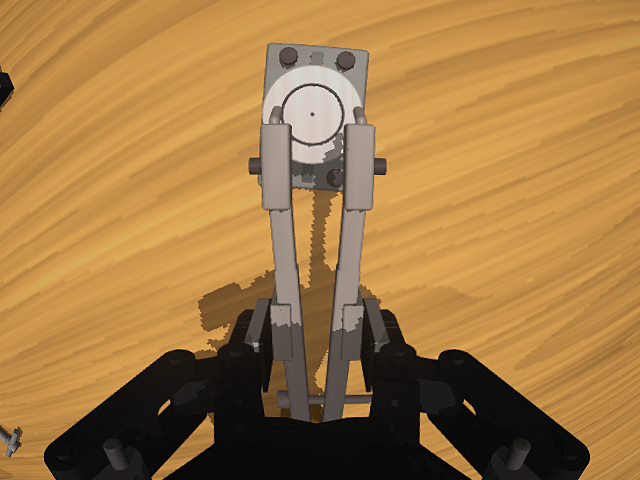

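View pics/c19.png

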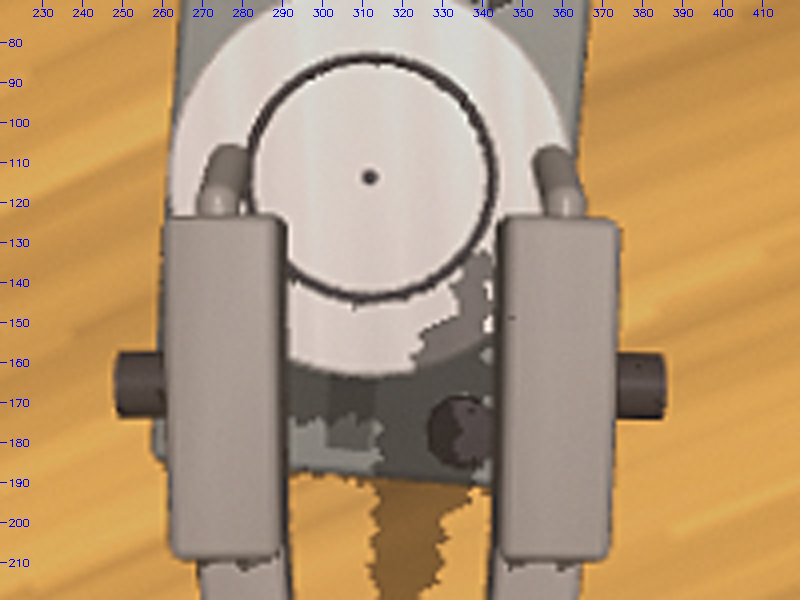

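```bash
python3 - <<'E'
from div import *
d,T,p=tp(17);print(p)
c=T.T@(onz(d,311.8,113.5,51)-p);print('dot',c)
zz=p[2]-1.4
a=T.T@(onz(d,277,107.5,zz)-p);b=T.T@(onz(d,357,107.5,zz)-p);print(a,b,(a+b)/2)
# leg tops
for (u0,u1) in((265,288),(350,370)):
    P=np.array([dep(d,u,v) for u in range(u0,u1,3) for v in range(130,205,5)]);A=np.c_[P[:,:2]@T[:2,:2],np.ones(len(P))]
    k=np.linalg.lstsq(A,P[:,2],rcond=None)[0];print('legtop z-TCP',np.median(P[:,2])-p[2],'slope x,y',k[:2],np.std(A@k-P[:,2]))
P=np.array([dep(d,u,v) for u in range(290,335,4) for v in range(90,135,4)]);print('face',np.median(P[:,2]),P[:,2].std())
# sanity bench wrist15
d,T,p=tp(15);p=d['pose'][:3,3]-T@np.array([0,-78.6,-142.8])
for (u0,u1) in((262,287),(350,372)):
    P=np.array([dep(d,u,v) for u in range(u0,u1,3) for v in range(130,205,5)]);print('bench legtop',np.median(P[:,2]),P[:,2].std())
P=np.array([dep(d,u,v) for u in range(300,330,4) for v in range(60,200,6)]);print('bench',np.median(P[:,2]))
E
```

```text
[497.33053025   9.95038236  93.3242737 ]
dot [ -2.11513542 -85.0058929   42.34899443]
[-14.92243584 -86.09209817   1.41768566] [ 15.58432631 -86.15499535   1.43523075] [  0.33094523 -86.12354676   1.42645821]
legtop z-TCP 17.67993438806704 slope x,y [-0.01463546 -0.00447728] 0.6078155606795065
legtop z-TCP 17.81902179766452 slope x,y [-2.77297964 -0.13995799] 9.890706935529632
face 51.595623421278816 8.038967637886973
bench legtop 20.97753908539326 0.6183239511146306
bench legtop 21.10837453458813 11.38289307722542
bench 0.5367495962996003
```

Request:
arm_command(rows=[[[-1,0.5,2,0,0,0],[-2.4,1.1,7,0,0,0],[-2.4,1.1,13,0,0,0],[-2.4,1.1,19,0,0,0],[-2.4,1.1,25,0,0,0],[-2.4,1.1,29,0,0,0],[-2.4,1.1,30,0,0,0],[-2.4,1.1,30,0,0,0],[-2.4,1.1,30,0,0,0]]])

```text
clock: 19.32
eef_pos: [496.9, 14.5, 62.9]
tool_rot: [-3.142, -0.0, -1.97]
force: [0.4, -0.3, -1.3]
width: 35.7
```

```bash
cat > chk.py <<'E'
import sys
from div import *
tag=sys.argv[1]
s=state();print(s['clock'],s['eef_pos'].round(2),s['tool_rot'].round(4),s['force'].round(1),s['width'])
d=grab('wrist',tag);grab('side',tag)
crop(d,220,70,420,220,4,f'pics/k{tag}.png')
crop(load('side',tag),260,170,380,260,6,f'pics/ks{tag}.png')
d,T,p=tp(tag);print('p',p)
for (u0,u1) in((266,286),(352,368)):
    P=np.array([dep(d,u,v) for u in range(u0,u1,3) for v in range(135,200,5)]);print('legtop',np.median(P[:,2]).round(2))
P=np.array([dep(d,u,v) for u in range(300,335,4) for v in range(85,140,4)]);print('face',np.median(P[:,2]).round(2))
E
python3 chk.py 18
```

```text
19.3167 [496.92  14.55  62.87] [-3.1416 -0.     -1.9696] [ 0.4 -0.3 -1.3] 35.70319820947703
p [497.3925732   13.74984941  63.22600773]
legtop 81.11
legtop 81.07
face 51.55
```

View pics/k18.png

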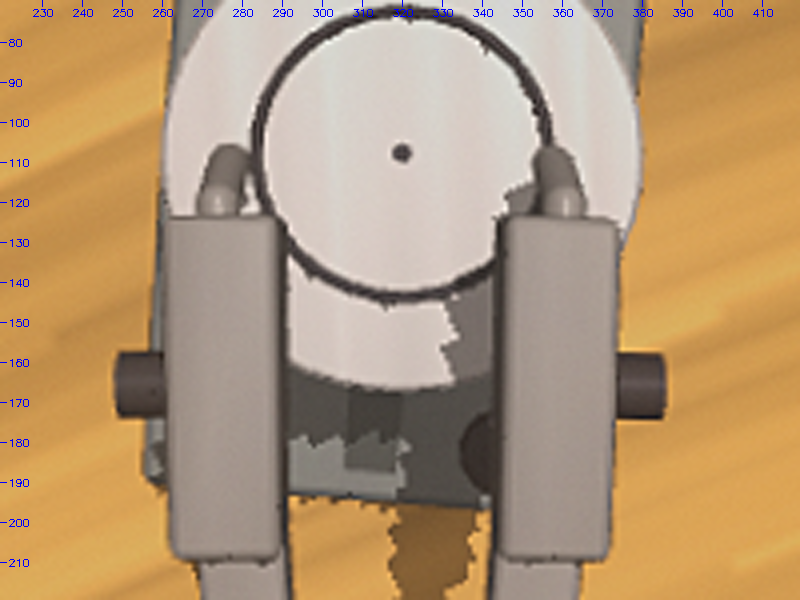

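View pics/ks18.png

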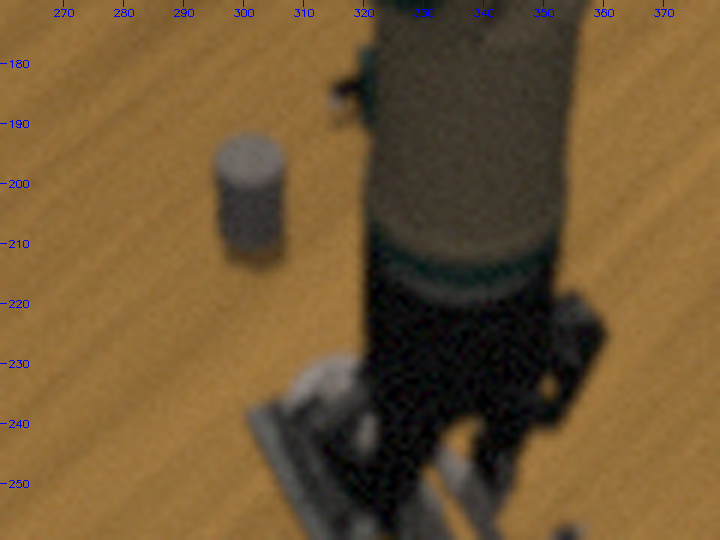

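```bash
python3 - <<'E'
from div import *
d,T,p=tp(18)
c=T.T@(onz(d,319.8,107.5,51)-p);print('dot',c)
zz=p[2]-1.4
a=T.T@(onz(d,277.3,107.5,zz)-p);b=T.T@(onz(d,357,107.5,zz)-p);print(a,b,(a+b)/2)
l=T.T@(onz(d,284,112,51)-p);r=T.T@(onz(d,356,108,51)-p);print('circle',l,r)
E
```

```text
dot [  1.51773954 -86.39278431  12.26996961]
[-14.7883592  -86.01715353   1.44660467] [ 15.60604537 -86.0720532    1.44134526] [  0.40884309 -86.04460337   1.44397497]
circle [-13.14738447 -84.62709461  12.27161695] [ 16.36614088 -86.41158197  12.26739616]
```

Request:
arm_command(rows=[[[1,-0.3,0,0,0,0],[1,-0.3,1,0,0,0],[1,-0.3,3,0,0,0],[1,-0.3,5,0,0,0],[1,-0.3,6,0,0,0],[1,-0.3,6,0,0,0],[1,-0.3,6,0,0,0]]])

```text
clock: 20.0
eef_pos: [496.7, 13.5, 56.8]
tool_rot: [3.141, -0.0, -1.969]
force: [-0.0, 0.2, -1.6]
width: 35.8
```

```bash
python3 chk.py 19
```

```text
20.0 [496.67  13.52  56.8 ] [ 3.1414e+00 -1.0000e-04 -1.9695e+00] [-0.   0.2 -1.6] 35.82885420548067
p [497.12835839  12.78953674  57.16108661]
legtop 74.96
legtop 74.9
face 51.59
```

View pics/k19.png

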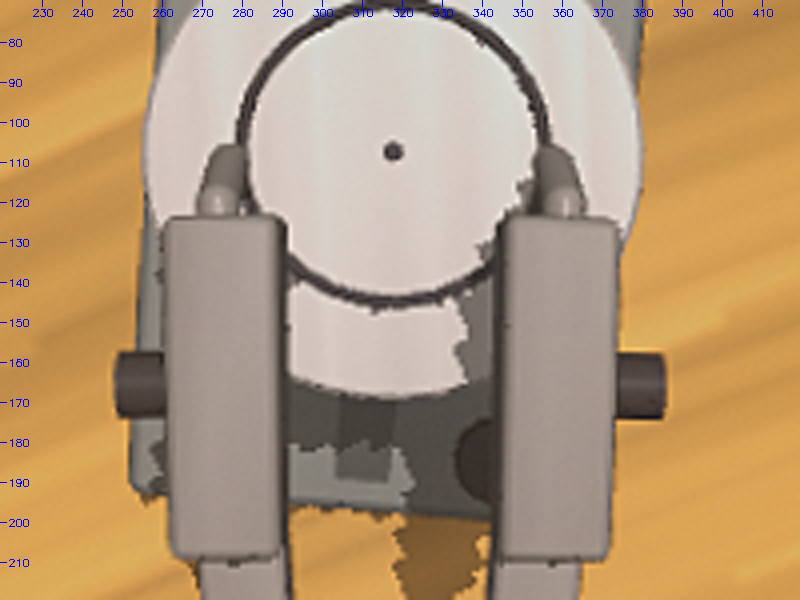

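```bash
python3 - <<'E'
from h import *
d=load('wrist',19)
crop(d,262,92,302,128,16,'pics/z1.png')
crop(d,338,92,378,128,16,'pics/z2.png')
a=cv2.imread('pics/z1.png');b=cv2.imread('pics/z2.png')
import numpy as np
o=np.hstack([a,b]);o=cv2.resize(o,None,fx=.62,fy=.62,interpolation=cv2.INTER_AREA);cv2.imwrite('pics/z.png',o);print(o.shape)
E
```

```text
(357, 794, 3)
```

View pics/z.png

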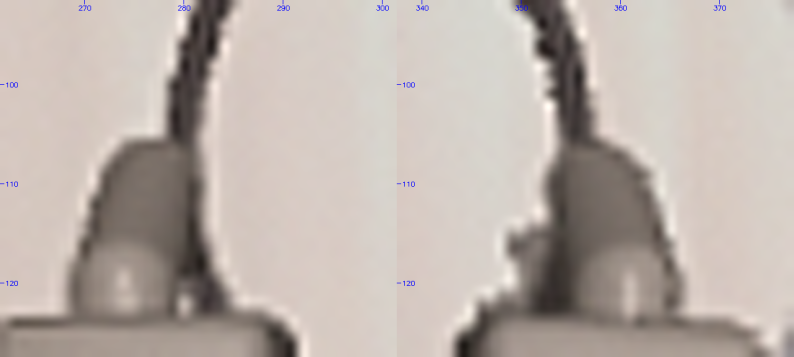

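```bash
python3 - <<'E'
from div import *
d,T,p=tp(19)
# fit the circle: dark pixels in ring near expected
g=cv2.cvtColor(d['pixels'],cv2.COLOR_RGB2GRAY)
pts=[(u,v) for v in range(66,104) for u in range(272,364) if g[v,u]<110]
Q=np.array([T.T@(onz(d,u,v,51)-p) for u,v in pts])[:,:2]
c0=np.array([0.7,-86.4]);r=np.hypot(*(Q-c0).T);Q=Q[(r>13)&(r<17)]
from scipy.optimize import least_squares
f=least_squares(lambda q:np.hypot(Q[:,0]-q[0],Q[:,1]-q[1])-q[2],[*c0,15],loss='soft_l1',f_scale=.3);print('circle',f.x,len(Q))
for z in(54.5,55.6,57.2):
    a=T.T@(onz(d,277.5,109,z)-p);b=T.T@(onz(d,356.8,109,z)-p);print(z,a,b,b[0]-a[0],(a+b)[:2]/2)
for c in((272,365),):pass
crop(d,220,280,420,420,4,'pics/k19b.png')
E
```

```text
circle [  0.6217048  -86.06335677  15.00833395] 340
54.5 [-14.85377467 -85.51119713   2.67027123] [ 15.65332733 -85.57082908   2.66900583] 30.507102000880053 [  0.39977633 -85.54101311]
55.6 [-14.74145413 -85.45893639   1.57026131] [ 15.53496077 -85.51811741   1.56900548] 30.276414901598145 [  0.39675332 -85.4885269 ]
57.2 [-1.45780788e+01 -8.53829207e+01 -2.97531250e-02] [ 1.53627912e+01 -8.54414459e+01 -3.09950377e-02] 29.940870029915345 [  0.39235622 -85.41218332]
```

View pics/k19b.png

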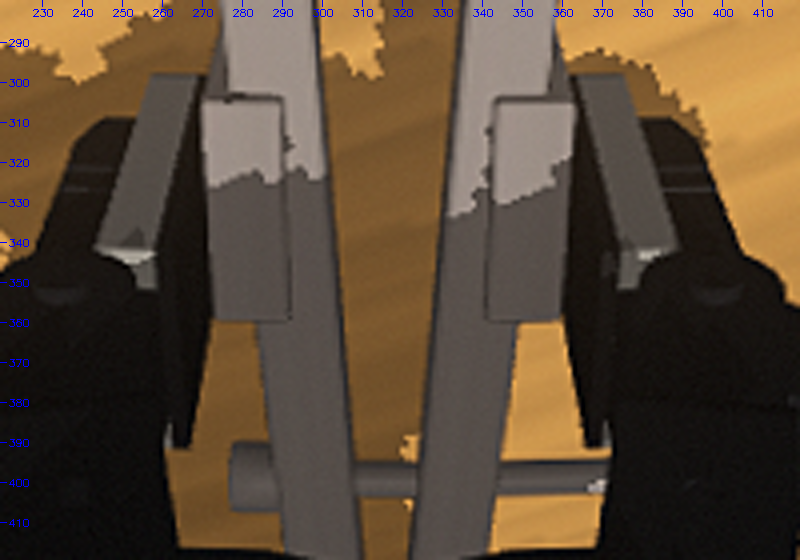

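Request:
arm_command(rows=[[[0.2,-0.4,0.5,0,0,0],[0.2,-0.4,1.3,0,0,0],[0.2,-0.4,1.8,0,0,0],[0.2,-0.4,1.8,0,0,0],[0.2,-0.4,1.8,0,0,0],[0.2,-0.4,1.8,0,0,0]]])

```text
clock: 20.6
eef_pos: [497.0, 13.2, 55.1]
tool_rot: [3.142, 0.0, -1.969]
force: [0.3, -0.1, -1.2]
width: 36.3
```

```bash
python3 chk.py 20; python3 - <<'E'
from h import *
d=load('wrist',20)
crop(d,262,92,302,128,16,'pics/z1.png')
crop(d,338,92,378,128,16,'pics/z2.png')
o=np.hstack([cv2.imread('pics/z1.png'),cv2.imread('pics/z2.png')]);o=cv2.resize(o,None,fx=.62,fy=.62,interpolation=cv2.INTER_AREA);cv2.imwrite('pics/zz20.png',o)
E
```

```text
20.6 [497.01  13.21  55.12] [ 3.1416  0.     -1.9695] [ 0.3 -0.1 -1.2] 36.30569938467532
p [497.47554987  12.45416614  55.51582838]
legtop 73.26
legtop 73.28
face 51.56
```

View pics/zz20.png

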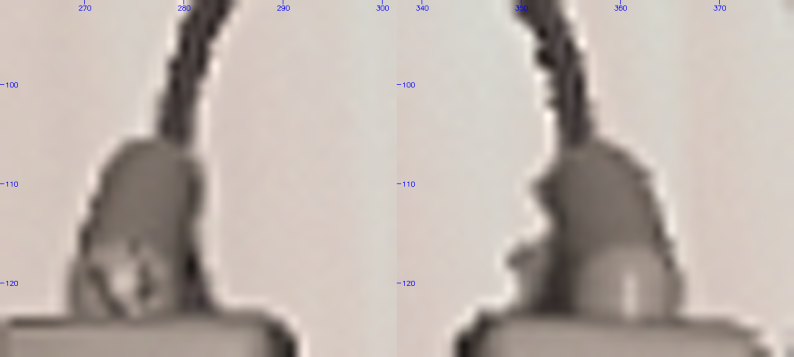

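View pics/k20.png

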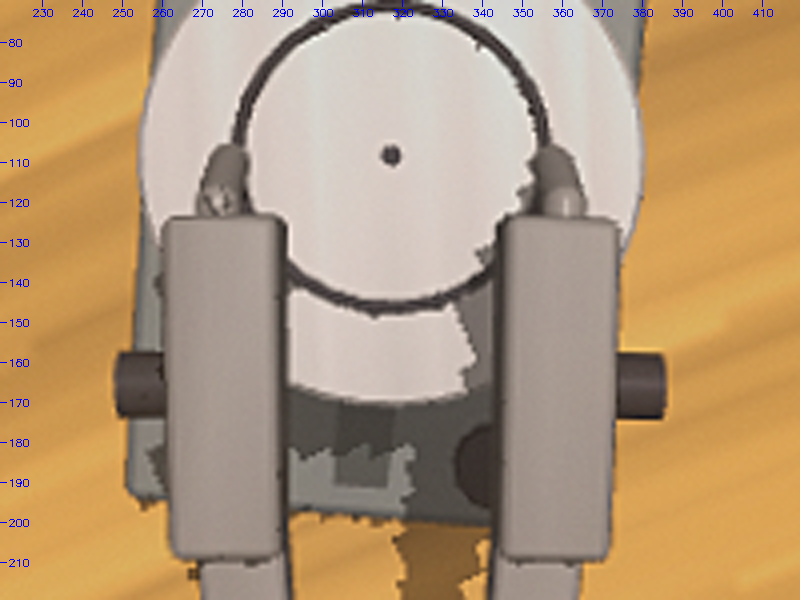

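Request:
arm_command(rows=[[[0,0,0.3,0,0,0],[0,0,0.6,0,0,0],[0,0,0.6,0,0,0],[0,0,0.6,0,0,0],[0,0,0.6,0,0,0],[0,0,0.6,0,0,0],[0,0,0.6,0,0,0],[0,0,0.6,0,0,0],[0,0,0.6,0,0,0],[0,0,0.6,0,0,0]]])

```text
clock: 21.53
eef_pos: [497.0, 13.2, 54.5]
tool_rot: [-3.142, 0.0, -1.969]
force: [-0.2, -0.4, -1.3]
width: 36.0
```

```bash
python3 chk.py 21; python3 - <<'E'
from div import *
d,T,p=tp(21)
crop(d,262,92,302,128,16,'pics/z1.png')
crop(d,338,92,378,128,16,'pics/z2.png')
o=np.hstack([cv2.imread('pics/z1.png'),cv2.imread('pics/z2.png')]);o=cv2.resize(o,None,fx=.62,fy=.62,interpolation=cv2.INTER_AREA);cv2.imwrite('pics/zz21.png',o)
g=cv2.cvtColor(d['pixels'],cv2.COLOR_RGB2GRAY)
Q=np.array([T.T@(onz(d,u,v,51)-p) for v in range(66,104) for u in range(272,364) if g[v,u]<110])[:,:2]
from scipy.optimize import least_squares
c0=np.array([.5,-85.5]);r=np.hypot(*(Q-c0).T);Q=Q[(r>13)&(r<17)]
print(least_squares(lambda q:np.hypot(Q[:,0]-q[0],Q[:,1]-q[1])-q[2],[*c0,15],loss='soft_l1',f_scale=.3).x)
a=T.T@(onz(d,277.5,109,54)-p);b=T.T@(onz(d,356.8,109,54)-p);print(a,b,b[0]-a[0])
grab('top',21)
E
```

```text
21.5333 [497.03  13.22  54.52] [-3.1416  0.     -1.9694] [-0.2 -0.4 -1.3] 35.976254630494445
p [497.46758502  12.44894502  54.93090158]
legtop 72.6
legtop 72.74
face 51.61
[  0.44032824 -85.5994913   15.00622586]
[-14.6954481  -85.47700608   0.93544607] [ 15.44830595 -85.53460548   0.93429285] 30.14375404568427
```

View pics/zz21.png

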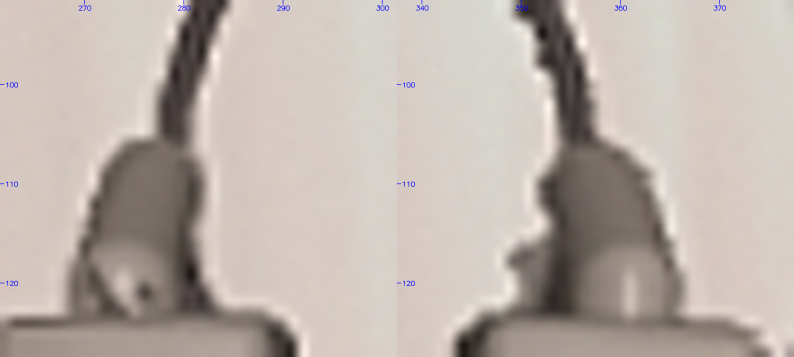

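View pics/top21.png

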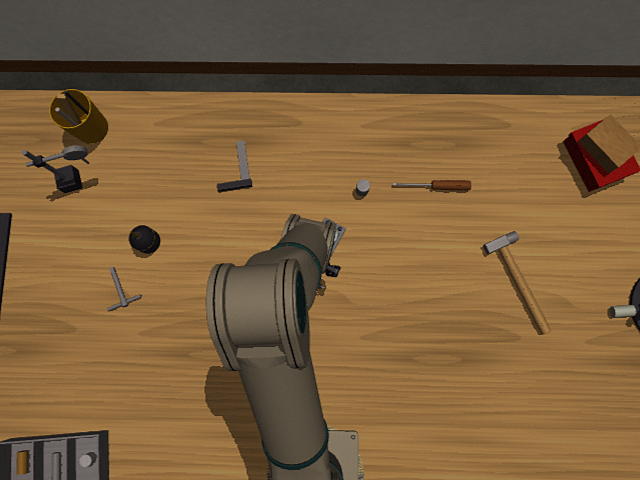

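```bash
python3 - <<'E'
from cell import order,sensors
s=sensors.read_state();print(s['clock'],s['force'].round(1),s['width'])
print(order.finish_job())
E
```

```text
21.6833 [-1.2  0.1 -1.8] 35.94554893542557
the job is handed in; nothing more can be done
None
```

The job is done and handed in at 21.7 s of the 58 s allowed; no verdict was reported.

- **Blank:** its spigot is fully home in the bore. It slid in without resistance and seated with about 9 N of push. After I let go, the flange face measured about 51 mm above the bench across its width.
- **Dividers:** they are held by the finger flats, set and level over the flange. The points measured about 30.1 mm apart. They are centred on the scribed circle to about 0.1 mm and stand about 2 mm above the face. The circle itself measured 30.0 mm across in the same picture.
- **Holding:** the gap held steady over the last second of rows. The wrist force showed only the dividers' weight (1–2 N), so they are not leaning on the flange.
- **Bench:** the last overhead picture shows the bystanders where they were. The exceptions are the bush, which the arm hid, and the hidden parts of the holder; I went nowhere near the bush.

The opening reading scattered by about 0.3 mm (35.6–36.3 mm). I therefore relied on the wrist pictures for the gap, to roughly ±0.3 mm. The 2 mm clearance comes from the depth image and is good to about 0.5 mm. Sideways moves at times came out 1–2 mm off what was commanded, and I corrected these from the wrist pictures.

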